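# Swing down the stock flap with the hook pole

### The job

Take the hook pole from its wooden rest, put its bent end through the steel eye on the closed flap high on the display cabinet, and gently swing the flap right down until it stops, guiding it all the way so that it never drops and nothing is forced. Then unhook the pole and lay it back in its rest the way it lay, touching the cabinet only with the pole and leaving the crockery and the carton where they stand.

Things in the scene. Friction and masses are not known exactly. Their poses are not given: they have to be found in the camera images.
- cabinet: Fixed light-wood display cabinet, 180 deep (its x), 300 wide (its y), 335 high; origin at the centre of its underside, front facing its own -x. Open niche with crockery below, stock bin above (from 192 up), shut by the flap, whose hinge axis runs along the cabinet's y through (-98, 0, 192) mm of its frame. More than about 20 N from the pole strains its fittings.
- flap (a joint): Wooden flap of the upper bin, 300 wide, 135 high, 14 thick, about 0.5 kg, hinged at its lower edge: 0 = shut and upright; grows as the top swings out (to the cabinet's -x) and down; stops at 1.52 rad, about level. A weak spring holds it shut up to about 0.2 rad; past that it falls unless held back. Let go, it drops faster than 2 rad/s, which is too fast.
- eye_slot (a point): Middle of the slot range of the steel eye on the flap; turns with it. When shut: 31 mm in front of the hinge axis, 85 above it, 24 off the flap's face, axes as the cabinet's. Eye: ring on a short stem, hole axis along y, hole 15 mm, outer 27, flat-faced, 6 thick. It is bolted fast with its centre up to 20 mm above or below this point (along this z), unmeasured: see or feel it. x and y agree.
- pole_grip (a point): Hook pole (0.14 kg): centre of the square handle's section at the place to grip. x runs along the pole to the hook, z up as it lies. Dark wooden handle 22 x 22 mm, from 120 behind this point to 80 ahead, then a steel shaft 7 thick; 170 ahead it bends square towards the pole's -y into a straight pin 7 thick that reaches 37.5 from the shaft's axis.
- hook_tip (a point): The blunt end of the pin of the hook pole, on the pin's axis: at (170, -37.5, 0) mm from pole_grip in the pole's axes.
- rest_seat (a point): Fixed wooden rest, 74 mm high: two uprights 12 thick, 95 behind and 60 ahead of this point along its x, each with an open notch 40 wide, 24 deep, floor 50 above the table. This is where pole_grip lies (61 above the table) when the pole rests in the notches; its x is where the pole's x then points.
- bowl: Bystander: bowl on the table, 110 across, 50 high, origin under its centre.
- mug: Bystander: mug, 76 across, 85 high, origin under its centre.
- carton: Bystander: carton 90 x 90 x 80 high, origin under its centre.
Mind the look-alikes: they are no part of the job. Of the things that look like the part that bears rest_seat, the smallest one is meant.

How it is judged:
By the outcome, as a careful person would: the job done as asked, in the order asked, and still so for the second after the job is handed in, with the robot touching nothing.
It also fails if it takes over 67 s, if anything falls off the work surface, if the arm or the gripper's body presses on something with over 40 N, if the wrist force passes 120 N, or if a joint passes its speed limit or range.

### The arm

A 6-joint arm with a two-finger parallel gripper is mounted at the origin on the work surface. World frame = base frame: x ahead of the robot, y to its left, z up, the work surface at z = 0. Lengths are in mm, angles in degrees, forces in N, time in s.
With the tool pointing down it reaches from about 350 to 850 mm from the base axis. Payload 8.1 kg.
Tool frame: the origin (TCP) lies midway between the tips of the shut fingers; the grasp point (between the pads) lies 19 mm behind it; x points along the fingers, y is the direction in which the jaws open and shut, and the axes are right-handed (so a half turn about x gives the same grasp; the last joint's range is limited). The gripper opens to 85 mm and grips with 20 to 120 N. Pads are 22 mm wide; open, the fingers measure 114 mm over their backs; the gripper's body (76 mm by 85 mm) begins 54 mm behind the grasp point. The pads swing forward as they close: fully open they stand 13 mm farther back than shut.
Start: joints at [-70.268, 7.471, 85.268, -0, 87.261, -4.893], TCP at [250.033, -545.425, 231.292] pointing down, gripper open.
Joint ranges: [-169.43, 169.43], [-51.17, 129.36], [1.28, 143.12], [-76.62, 256.62], [0, 156.53], [-152.29, 152.29]. Speed limits (degrees/s): [136.94, 136.94, 159.86, 180, 180, 180].

### API

Orientations are given as [roll, pitch, yaw] about the fixed x, y, z axes, in that order (R = Rz(yaw) Ry(pitch) Rx(roll)).
In Python, from bench import r, snapshot, workorder gives the robot as it stands.
- The arm moves only by the tool send_rows, never from a script. Its arguments are lists of equal length, an entry for each row: "offset": the shift along the tool's x, y, z in cm, a list of three; "dr": the turn, a rotation vector about the tool's x, y, z in degrees, a list of three; "grip": the opening in per cent of the stroke, from 0 (shut) to 100 (fully open). In form: {"offset": [[dx, dy, dz], ...], "dr": [[rx, ry, rz], ...], "grip": [grip, ...]}. A call has 1 to 5 rows; each row shifts and turns the commanded pose from where the row before left it, along the tool's axes as they then stand; what a row does not reach is not made up. A row lasts 1/8 s, in which the tool goes at most 62.5 mm and 10.7 degrees, less where a joint would pass 70% of its speed; a pose out of reach is approached as far as the arm can. A call with a gripper value outside its range is refused whole. The fingers move at their own pace and stop on an object; "force" is the grip in N (left out, the last holds). Time passes only in rows, so rows that do not move let the fingers close. It gives the time, the measured TCP pose, the force and the opening at its end, in the units of the state.
- r.sense(): the state, without advancing time (a new reading comes with each control period).
- snapshot(name): name is "side" or "top" or "wrist"; returns a dict with "pixels" (420x560x3 uint8, red, green, blue), "fx", "fy", "cx", "cy" (pixels), "world_to_cam" (4x4, takes a point from world to camera coordinates). Camera axes: x right, y up, looking along -z (the intrinsics and any distortion apply to the point x, -y, -z); pixel columns grow to the right and rows downward; lengths in mm; the calibration is good to about 2 mm. The wrist camera is an equidistant fisheye: a pixel r from the principal point sees the ray r / f radians off the axis. A picture is of the moment at which its call begins. There is no depth.
- workorder.hand_in(): hands the job in, once; it reports no verdict.
The state is a dict: "time": time; "joint_pos": joint angles; "qd": joint speeds; "joint_efforts": joint torques, N m; "tool_pos": TCP position; "tcp_rot": TCP orientation; "ft_force": force on the tool from outside, world axes, zero at the start; "wrist_torque": the same for the moment, N m; "finger_gap": finger opening in mm.
Only numpy, scipy, OpenCV 4.12 (cv2) and the standard library are available. Lean on these libraries where they do the work, as an engineer would, in place of code of your own. Each camera call takes 0.05 s, during which the arm holds its last target.

## Working session

There is one attempt and no reset: what is moved stays moved. The work goes in short steps, Python scripts to look and compute and a tool call to move; the robot and the scene stay as the last step left them, time stands still between calls to the robot, and variables do not carry over. Pictures are saved under pics/ and viewed, and the job is handed in when it is done.

Besides the shell and the picture viewer there is one more tool, called after "Call:" as a command line: name --argument value ..., lists and objects as JSON in quotes. send_rows: Moves the arm, as the interface text tells. Its arguments: {"type":"object","properties":{"offset":{"type":"array","items":{"type":"array","items":{"type":"number"}}},"dr":{"type":"array","items":{"type":"array","items":{"type":"number"}}},"grip":{"type":"array","items":{"type":"number"}},"force":{"type":"number"}},"required":["offset","dr","grip"]}

```bash
ls; mkdir -p pics; python3 - <<'E'
from bench import r, snapshot, workorder
import cv2,pickle
print(r.sense())
d={}
for n in ("side","top","wrist"):
    s=snapshot(n); d[n]=s
    cv2.imwrite(f"pics/{n}0.png",s["pixels"][:,:,::-1])
    print(n,{k:(v.tolist() if hasattr(v,'tolist') else v) for k,v in s.items() if k!="pixels"})
pickle.dump(d,open("s0.pkl","wb"))
E
```

```text
pics
{'time': 0.0, 'joint_pos': array([-7.02651930e+01,  7.51587465e+00,  8.53306627e+01,  1.20725378e-03,
        8.72615885e+01, -4.89233014e+00]), 'qd': array([ 0.01321393, -0.00692399,  0.02710548,  0.06190827,  0.00354243,
        0.01876186]), 'joint_efforts': array([-6.99792654e-04, -5.69409692e+01, -5.00549376e+01, -3.43606380e-04,
        1.50667765e-02, -5.98521365e-05]), 'tool_pos': array([ 249.87112471, -544.8780562 ,  230.22318654]), 'tcp_rot': array([-95.53123684,  89.89186735, 109.0958415 ]), 'ft_force': array([-0.15552044, -0.47331003, -0.35190632]), 'wrist_torque': array([-0.00324236, -0.00086843,  0.01574605]), 'finger_gap': 85.29069074787907}
side {'fx': 531.6308852699348, 'fy': 531.6308852699348, 'cx': 278.2684608043614, 'cy': 203.30642730454295, 'world_to_cam': [[0.7559441709622984, -0.6545819869948852, -0.008416215892613833, -402.52138197758404], [0.4151400149860294, 0.4694047074786837, 0.7793060942622294, -342.0921191824801], [-0.5061691203002435, -0.5926058073447132, 0.6265869283314153, -1619.6626818717295], [0.0, 0.0, 0.0, 1.0]]}
top {'fx': 470.26334288122086, 'fy': 470.26334288122086, 'cx': 281.40524858208477, 'cy': 211.89813157239658, 'world_to_cam': [[0.026170711682503175, -0.9996566894022053, 0.00126379723605495, -10.418141286129202], [0.9939356289896256, 0.026155965354651544, 0.10680744778040227, -532.9357882353087], [-0.10680383548837746, -0.001539093820671252, 0.9942789205827421, -1521.358642507891], [0.0, 0.0, 0.0, 1.0]]}
wrist {'fx': 325.19226210127806, 'fy': 325.19226210127806, 'cx': 275.4207741466623, 'cy': 209.66065712065785, 'world_to_cam': [[0.4174183107805001, -0.9087137524972029, -0.0011268751522933143, -599.2373023087996], [0.8686426269774373, 0.3993751869247004, -0.2931884149597321, 37.63480238058281], [0.2668743907213527, 0.12140336112033984, 0.9560540170334487, -378.0579577713545], [0.0, 0.0, 0.0, 1.0]]}
```

View pics/side0.png

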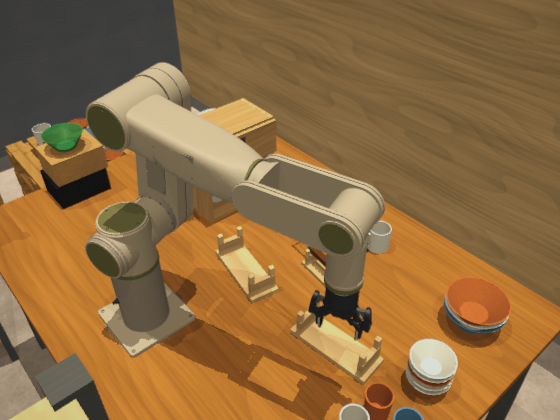

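View pics/top0.png

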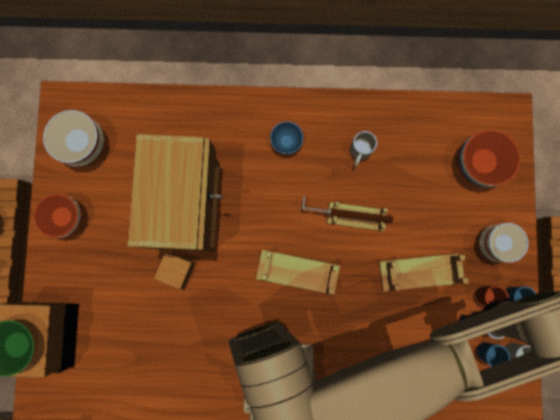

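View pics/wrist0.png

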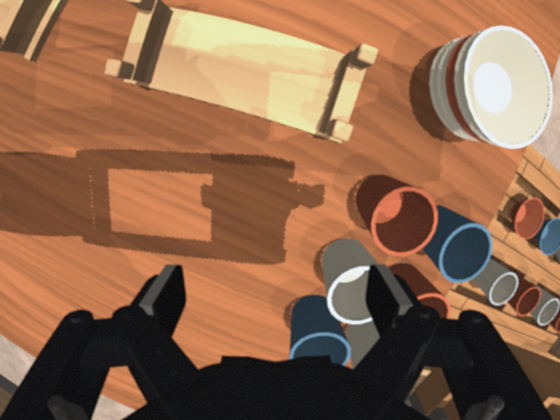

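The side view shows the arm in front of the cabinet. In the top view, the cabinet is at (170,190) with its front facing right (world -y) and its eye near (215,196). The three rests are at (298,272), (423,272) and (357,215). The last is the smallest and carries the pole, with its hook at (303,205). I'll enlarge it to confirm.

```bash
python3 - <<'E'
import pickle,cv2,numpy as np
d=pickle.load(open("s0.pkl","rb"))
im=d["top"]["pixels"][:,:,::-1]
a=cv2.resize(im[190:245,290:400],None,fx=7,fy=7,interpolation=cv2.INTER_CUBIC)
cv2.imwrite("pics/top_rest.png",a)
b=cv2.resize(im[125:295,120:240],None,fx=3.5,fy=3.5,interpolation=cv2.INTER_CUBIC)
cv2.imwrite("pics/top_cab.png",b)
E
cat > h.py <<'E'
import numpy as np, cv2
def cast(s,u,v,z=None,plane=None):
    W=np.array(s["world_to_cam"]);R=W[:3,:3];t=W[:3,3];C=-R.T@t
    d=np.array([(u-s["cx"])/s["fx"],-(v-s["cy"])/s["fy"],-1.0]);d=R.T@(d/np.linalg.norm(d))
    if z is None: return C,d
    return C+d*(z-C[2])/d[2]
def proj(s,p,fish=False):
    W=np.array(s["world_to_cam"]);c=W[:3,:3]@np.array(p)+W[:3,3];c=c*[1,-1,-1]
    if fish:
        rr=np.hypot(c[0],c[1]);th=np.arctan2(rr,c[2]);k=th/rr
        return s["cx"]+s["fx"]*c[0]*k,s["cy"]+s["fy"]*c[1]*k
    return s["cx"]+s["fx"]*c[0]/c[2],s["cy"]+s["fy"]*c[1]/c[2]
def castf(s,u,v,z=None):
    W=np.array(s["world_to_cam"]);R=W[:3,:3];t=W[:3,3];C=-R.T@t
    a=np.array([(u-s["cx"])/s["fx"],(v-s["cy"])/s["fy"]]);th=np.linalg.norm(a);a=a/th*np.sin(th)
    d=R.T@np.array([a[0],-a[1],-np.cos(th)])
    if z is None: return C,d
    return C+d*(z-C[2])/d[2]
def tri(rays):
    A=np.zeros((3,3));b=np.zeros(3)
    for C,d in rays:
        P=np.eye(3)-np.outer(d,d);A+=P;b+=P@C
    x=np.linalg.solve(A,b);return x,[np.linalg.norm((np.eye(3)-np.outer(d,d))@(x-C)) for C,d in rays]
E
```

```text
(no output)
```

View pics/top_rest.png

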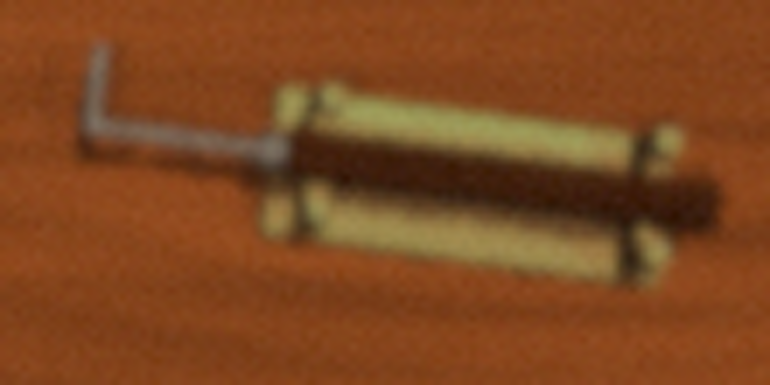

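View pics/top_cab.png

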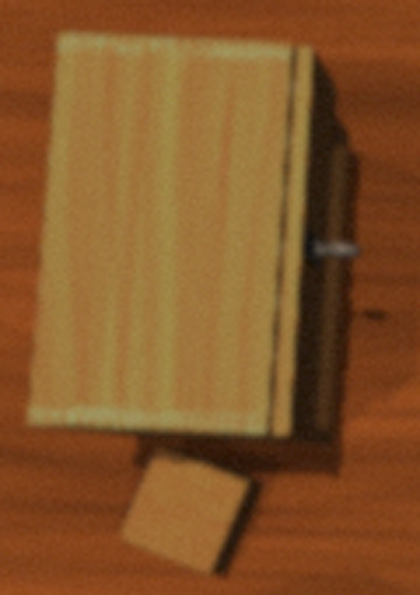

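The crop confirms it: this is the smallest rest, and it carries the dark handle with the steel hook to the left (bend at crop (90,130), tip at (101,45)). The cabinet crop shows the closed flap with the eye at about (340,248). Next come the measurements.

```bash
python3 - <<'E'
import pickle,numpy as np
from h import *
d=pickle.load(open("s0.pkl","rb"));s=d["top"]
f=lambda x,y:((x+.5)/7+290-.5,(y+.5)/7+190-.5)
g=lambda x,y:((x+.5)/3.5+120-.5,(y+.5)/3.5+125-.5)
bend=cast(s,*f(92,128),64);tip=cast(s,*f(101,45),64)
hf=cast(s,*f(292,152),72);hr=cast(s,*f(717,204),72)
print("bend",bend,"tip",tip,"hf",hf,"hr",hr)
print(np.linalg.norm(bend-tip),np.linalg.norm(hf-hr))
u=(bend-hr);u[2]=0;L=np.linalg.norm(u);u/=L;print("L bend-rear(290)",L,"yaw",np.degrees(np.arctan2(u[1],u[0])))
print("grip from bend",bend-170*u,"from hr",hr+120*u,"from hf",hf-80*u)
print(np.degrees(np.arctan2(*(tip-bend)[[1,0]])))
# rest uprights corners at z 74
for p in [(290,88),(335,90),(270,238),(312,238),(645,128),(682,130),(622,280),(660,284)]: print(p,cast(s,*f(*p),74))
for n,p in dict(bl=(60,35),br=(313,48),fl=(28,425),fr=(292,436)).items(): print(n,cast(s,*g(*p),335 if n in('bl','fl') else 327))
print("eye",cast(s,*g(345,248),277), cast(s,*g(356,248),277))
C,_=cast(s,0,0);print(C, cast(d['side'],0,0)[0])
E
```

```text
bend [544.11961546 -64.80217611  64.        ] tip [582.79839079 -68.13338342  64.        ] hf [ 534.5348211  -156.19767873   72.        ] hr [ 515.74293497 -350.72908331   72.        ]
38.82196031410189 195.43695237883887
L bend-rear(290) 287.3315719801051 yaw 84.33226693969588
grip from bend [ 527.33052525 -233.97110485   64.        ] from hr [ 527.59405747 -231.31572185   72.        ] from hf [ 526.63407276 -235.80658637   72.        ]
-4.922448944143599
(290, 88) [ 563.7729006  -154.63393352   74.        ]
(335, 90) [ 563.39240711 -175.25361734   74.        ]
(270, 238) [ 494.62082503 -146.54755318   74.        ]
(312, 238) [ 495.1238785  -165.68679094   74.        ]
(645, 128) [ 549.60497902 -317.28440312   74.        ]
(682, 130) [ 549.12926945 -334.21262724   74.        ]
(622, 280) [ 479.65443437 -307.05107645   74.        ]
(660, 284) [ 478.28449601 -324.3538442    74.        ]
bl [698.5765543  396.98547238 335.        ]
br [695.63636199 203.74528101 327.        ]
fl [399.53378581 403.2864497  335.        ]
fr [396.69588372 206.81965474 327.        ]
eye [547.46630232 179.63721682 277.        ] [547.696034   170.92216303 277.        ]
[3.67489580e+02 1.18337170e+00 1.56958951e+03] [ -373.52341499 -1062.7251061   1278.06623119]
```

```bash
cat >> h.py <<'E'
from scipy.spatial.transform import Rotation as Ro
def pose():
    from bench import r
    s=r.sense();return np.array(s["tool_pos"]),Ro.from_euler("xyz",s["tcp_rot"],degrees=True),s
def plan(p0,R0,p1,R1,n,ndr=1,no=2):
    """n rows from (p0,R0) to (p1,R1), rounded, feedback on accumulated"""
    w=(R0.inv()*R1).as_rotvec();off=[];dr=[];p=np.array(p0,float);R=R0
    for k in range(1,n+1):
        pt=np.array(p0)+(np.array(p1)-p0)*k/n;Rt=R0*Ro.from_rotvec(w*k/n)
        o=np.round(R.inv().apply(pt-p)/10,no);q=np.round((R.inv()*Rt).as_rotvec(degrees=True),ndr)
        p=p+R.apply(o*10);R=R*Ro.from_rotvec(q,degrees=True)
        off.append((o+0).tolist());dr.append((q+0).tolist())
    print("offset",off);print("dr",dr);print("end",p.round(1),"maxstep",max(np.linalg.norm(o)*10 for o in off))
    return p,R
def down(a):  # tool y at azimuth a deg
    a=np.radians(a);x=np.array([0,0,-1.]);y=np.array([np.cos(a),np.sin(a),0]);return Ro.from_matrix(np.array([x,y,np.cross(x,y)]).T)
E
python3 - <<'E'
from h import *
import pickle
p,R,s=pose();print(R.as_matrix().round(3))
d=pickle.load(open("s0.pkl","rb"))
C,_=castf(d["wrist"],0,0);print("cam in tool",R.inv().apply(C-p), "fwd in tool",R.inv().apply(-np.array(d["wrist"]["world_to_cam"])[2,:3]))
p=np.array([250.033,-545.425,231.292])
for a in (-5.3,174.7):
    print(a,np.linalg.norm((R.inv()*down(a)).as_rotvec(degrees=True)))
a=-5.3 if np.linalg.norm((R.inv()*down(-5.3)).as_rotvec())<2 else 174.7
plan(p,R,[527.2,-234,150],down(a),8)
E
```

```text
[[-0.     0.417 -0.909]
 [ 0.001 -0.909 -0.417]
 [-1.    -0.001 -0.   ]]
cam in tool [-141.30858633   -0.18117842  -75.29846974] fwd in tool [9.56018518e-01 5.16261292e-04 2.93305858e-01]
-5.3 60.07330266843152
174.7 119.92676505839792
offset [[1.02, -2.09, -4.77], [1.02, -1.46, -5.01], [1.02, -0.78, -5.15], [1.02, -0.11, -5.21], [1.02, 0.57, -5.18], [1.02, 1.24, -5.06], [1.01, 1.9, -4.85], [1.01, 2.52, -4.56]]
dr [[-7.5, 0.0, 0.0], [-7.5, 0.0, 0.0], [-7.5, 0.0, 0.0], [-7.5, 0.0, 0.0], [-7.5, 0.0, 0.0], [-7.6, -0.1, 0.0], [-7.5, 0.0, 0.1], [-7.5, 0.0, 0.0]]
end [ 527.2 -234.   150. ] maxstep 53.17151493045877
```

Call:
send_rows --offset '[[1.02,-2.09,-4.77],[1.02,-1.46,-5.01],[1.02,-0.78,-5.15],[1.02,-0.11,-5.21],[1.02,0.57,-5.18]]' --dr '[[-7.5,0,0],[-7.5,0,0],[-7.5,0,0],[-7.5,0,0],[-7.5,0,0]]' --grip '[70,70,70,70,70]' --force 60

```text
time: 0.78
tool_pos: [424.1, -349.4, 179.8]
tcp_rot: [-105.4, 90.0, 137.0]
ft_force: [0.2, -0.0, 0.2]
finger_gap: 59.8
```

Call:
send_rows --offset '[[1.02,1.24,-5.06],[1.01,1.9,-4.85],[1.01,2.52,-4.56],[0,0,0]]' --dr '[[-7.5,0,0],[-7.5,0,0],[-7.5,0,0],[0,0,0]]' --grip '[70,70,70,70]'

```text
time: 1.27
tool_pos: [528.5, -230.7, 148.3]
tcp_rot: [-134.5, 89.9, 130.5]
ft_force: [-0.7, -0.2, 0.9]
finger_gap: 59.7
```

```bash
python3 - <<'E'
from h import *
from bench import snapshot
import pickle
p,R,s=pose();print(p,R.as_matrix().round(3),s["ft_force"],s["finger_gap"],s["time"])
d={}
for n in("wrist","side"):
    d[n]=snapshot(n);cv2.imwrite(f"pics/{n}1.png",d[n]["pixels"][:,:,::-1])
pickle.dump(d,open("s1.pkl","wb"))
E
```

```text
[ 528.47171662 -230.68441446  148.34809253] [[-0.002  0.996 -0.088]
 [ 0.002 -0.088 -0.996]
 [-1.    -0.002 -0.002]] [-0.66571895 -0.23051905  0.85681916] 59.662656855465514 1.275
```

View pics/wrist1.png

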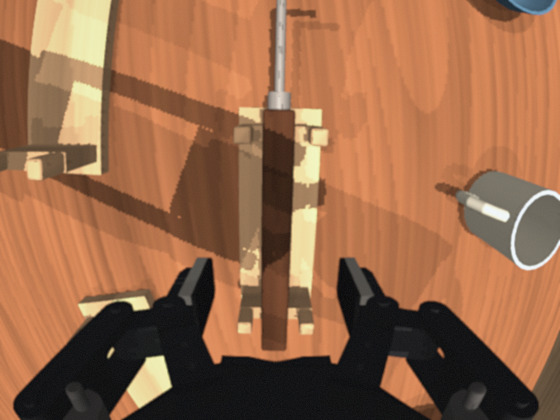

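View pics/side1.png

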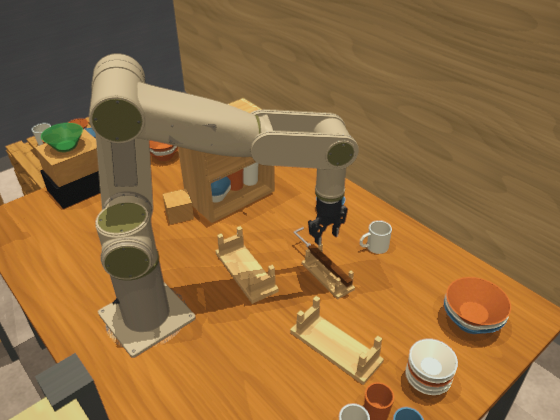

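The wrist view shows the handle centred between the fingers, from (279,110) to (274,348), with the shaft continuing up from (279,95). In the side view the arm hides the eye.

```bash
python3 - <<'E'
from h import *
import pickle
d=pickle.load(open("s1.pkl","rb"));s=d["wrist"];im=s["pixels"].astype(int)
for v in (120,170,200,230,265):
    row=im[v,230:330].sum(1);u=np.where(row<230)[0]+230;print(v,u.min(),u.max())
a=castf(s,279.5,110,72);b=castf(s,275,349,72);print(a,b,np.linalg.norm(a-b))
u=(a-b)/np.linalg.norm(a-b);print("yaw",np.degrees(np.arctan2(u[1],u[0])),"grip",a-80*u,b+120*u)
c=castf(s,281,5,64.5);print(c,"line offset",np.cross(u,c-a))
from bench import r;print(r.sense()["tool_pos"])
E
```

```text
120 263 293
170 262 292
200 230 322
230 230 290
265 262 288
[ 538.14684078 -154.1099062    72.        ] [ 518.1354894  -348.36932305   72.        ] 195.28741694507667
yaw 84.11850443217683 grip [ 529.94913847 -233.68878328   72.        ] [ 530.43204288 -229.00100743   72.        ]
[545.8530842  -78.72298405  64.5       ] line offset [-7.46051973  0.76853459  0.05931686]
[ 527.22573067 -233.70805077  149.39478141]
```

Call:
send_rows --offset '[[3.6,0.14,-0.05],[3.6,0,0],[3.5,0,0],[0,0,0]]' --dr '[[0.5,0,0],[0,0,0],[0,0,0],[0,0,0]]' --grip '[70,70,70,70]'

```text
time: 1.88
tool_pos: [525.5, -233.8, 39.9]
tcp_rot: [-110.0, 89.6, 154.0]
ft_force: [-0.3, 0.5, -0.0]
finger_gap: 60.0
```

Call:
send_rows --offset '[[0,0,0],[0,0,0],[0,0,0],[0,0,0],[0,0,0]]' --dr '[[0,0,0],[0,0,0],[0,0,0],[0,0,0],[0,0,0]]' --grip '[15,10,10,10,10]' --force 110

```text
time: 2.5
tool_pos: [530.4, -235.0, 45.6]
tcp_rot: [61.5, 89.8, -34.4]
ft_force: [-2.1, -1.0, 7.3]
finger_gap: 20.1
```

```bash
python3 - <<'E'
from h import *
from bench import snapshot
p,R,s=pose();print(p,R.as_matrix().round(3),s["ft_force"],s["finger_gap"],s["time"])
d=snapshot("wrist");cv2.imwrite("pics/wrist2.png",d["pixels"][:,:,::-1])
E
```

```text
[ 530.39346175 -235.00933878   45.62938758] [[ 0.003  0.995 -0.103]
 [-0.002 -0.102 -0.995]
 [-1.     0.004  0.002]] [-2.06302464 -1.00119618  7.27212787] 20.101759886569027 2.5
```

View pics/wrist2.png

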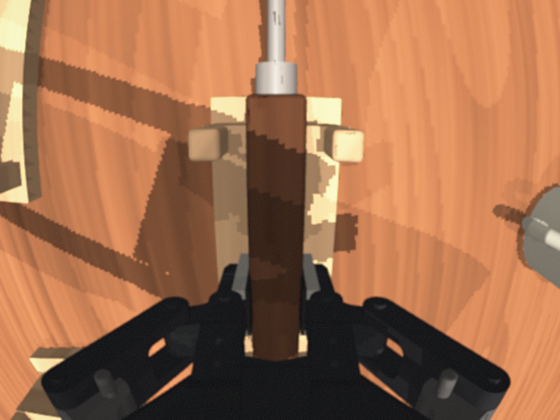

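The handle is gripped with a gap of about 20 mm, and the pads are flat on its sides. Next I'll lift it and move to a tilted pose from which the wrist camera can see the eye.

```bash
python3 - <<'E'
from h import *
p,R,s=pose();print(p)
p1=p+[0,0,70]
R1=down(-0.9)*Ro.from_rotvec([0,-35,0],degrees=True)
R2=down(-0.9)*Ro.from_rotvec([0,35,0],degrees=True)
for Q in (R1,R2): print(Q.as_matrix()[:,0])
Q=R1 if R1.as_matrix()[1,0]>0 else R2
plan(p1,R,[480,-90,300],Q,7)
E
```

```text
[ 530.38602326 -234.99466696   45.60951506]
[-0.00900935 -0.57350568 -0.81915204]
[ 0.00900935  0.57350568 -0.81915204]
offset [[-2.64, -0.92, -1.98], [-2.46, -0.9, -2.22], [-2.24, -0.89, -2.43], [-2.03, -0.86, -2.62], [-1.78, -0.85, -2.81], [-1.52, -0.81, -2.96], [-1.25, -0.78, -3.09]]
dr [[-0.7, 5.0, -0.2], [-0.7, 5.0, -0.3], [-0.6, 5.0, -0.2], [-0.7, 5.1, -0.3], [-0.7, 5.0, -0.2], [-0.7, 5.0, -0.3], [-0.7, 5.0, -0.2]]
end [480. -90. 300.] maxstep 34.336569426778794
```

Call:
send_rows --offset '[[-1.5,0,0],[-2.5,0,0],[-3,0,0]]' --dr '[[0,0,0],[0,0,0],[0,0,0]]' --grip '[10,10,10]'

```text
time: 2.92
tool_pos: [528.5, -233.6, 114.2]
tcp_rot: [-117.7, 90.0, 146.5]
ft_force: [1.6, 0.7, -0.9]
finger_gap: 20.5
```

Call:
send_rows --offset '[[-2.64,-0.92,-1.98],[-2.46,-0.9,-2.22],[-2.24,-0.89,-2.43],[-2.03,-0.86,-2.62],[-1.78,-0.85,-2.81]]' --dr '[[-0.7,5,-0.2],[-0.7,5,-0.3],[-0.6,5,-0.2],[-0.7,5.1,-0.3],[-0.7,5,-0.2]]' --grip '[10,10,10,10,10]'

```text
time: 3.55
tool_pos: [493.1, -130.1, 247.4]
tcp_rot: [-179.2, 64.8, 88.4]
ft_force: [-0.3, 0.2, -1.5]
finger_gap: 20.0
```

Call:
send_rows --offset '[[-1.52,-0.81,-2.96],[-1.25,-0.78,-3.09],[0,0,0],[0,0,0]]' --dr '[[-0.7,5,-0.3],[-0.7,5,-0.2],[0,0,0],[0,0,0]]' --grip '[10,10,10,10]'

```text
time: 4.05
tool_pos: [479.1, -89.9, 297.4]
tcp_rot: [-179.7, 55.0, 89.3]
ft_force: [0.6, -0.2, -1.4]
finger_gap: 20.1
```

```bash
python3 - <<'E'
from h import *
from bench import snapshot
import pickle
p,R,s=pose();print(p,R.as_matrix().round(3),s["ft_force"],s["wrist_torque"],s["finger_gap"],s["time"])
d={}
for n in("wrist","side","top"):
    d[n]=snapshot(n);cv2.imwrite(f"pics/{n}3.png",d[n]["pixels"][:,:,::-1])
pickle.dump(d,open("s3.pkl","wb"))
E
```

```text
[479.12413186 -89.86894235 297.36160156] [[ 0.007  1.    -0.014]
 [ 0.573 -0.016 -0.819]
 [-0.819 -0.003 -0.573]] [ 0.59722589 -0.22903855 -1.36850128] [-0.37771575  0.05420175 -0.05976805] 20.080738537292426 4.05
```

View pics/wrist3.png

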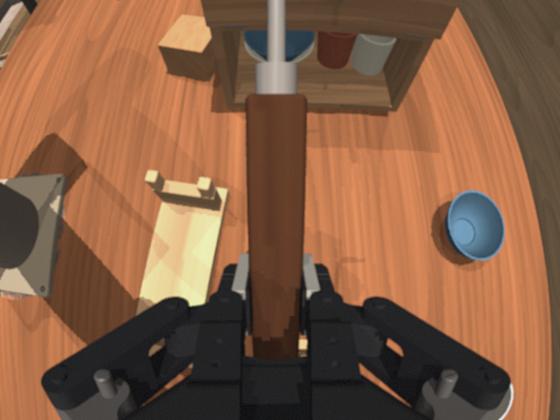

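View pics/side3.png

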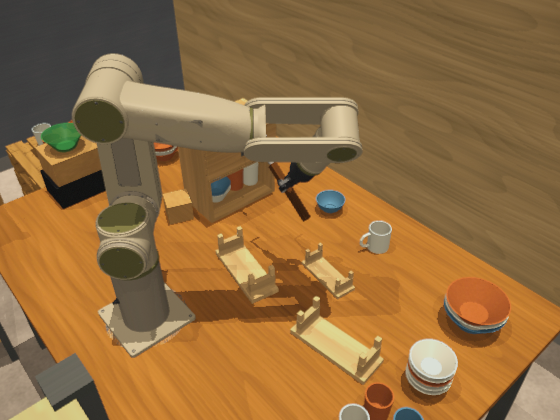

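View pics/top3.png

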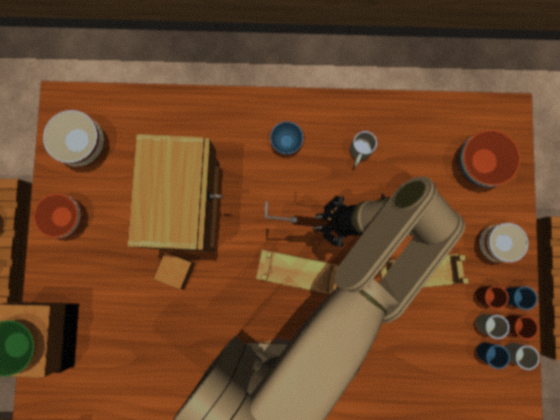

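The wrist view shows the cabinet niche at the top (240-440, 0-110), with the eye just out of the frame. I'll compute a better viewing pose.

```bash
python3 - <<'E'
from h import *
import pickle
d=pickle.load(open("s3.pkl","rb"));p,R,s=pose()
eye=np.array([547.5,181,277]);print("side px",proj(d["side"],eye),[proj(d["side"],eye+[0,0,k]) for k in(-20,20)])
W=np.array(d["wrist"]["world_to_cam"])
def pw(pn,Rn,e):
    # same cam relative to tool
    M=R.as_matrix().T;q=p+R.apply(Rn.inv().apply(e-pn))
    return np.round(proj(dict(d["wrist"],world_to_cam=W),q,True),0)
for t in (35,45,55,65):
  for z in (300,360,420):
    for y in (-150,-90,):
      pn=np.array([460,y,z]);Q=down(-0.9)*Ro.from_rotvec([0,t,0],degrees=True)
      print(t,z,y,pw(pn,Q,eye+[0,0,-20]),pw(pn,Q,eye+[0,0,20]))
E
```

```text
side px (np.float64(246.480001848125), np.float64(149.27833421638186)) [(np.float64(246.74470397028463), np.float64(154.14162064827335)), (np.float64(246.21165037635845), np.float64(144.3479994651045))]
35 300 -150 [346. -27.] [351. -56.]
35 300 -90 [355.   0.] [362. -30.]
35 360 -150 [339.  10.] [344. -14.]
35 360 -90 [346.  40.] [352.  14.]
35 420 -150 [333.  42.] [337.  21.]
35 420 -90 [338.  72.] [343.  52.]
45 300 -150 [341.  14.] [345. -13.]
45 300 -90 [349.  38.] [355.   8.]
45 360 -150 [335.  51.] [339.  27.]
45 360 -90 [342.  78.] [347.  52.]
45 420 -150 [330.  83.] [333.  62.]
45 420 -90 [335. 111.] [340.  90.]
55 300 -150 [337.  55.] [340.  28.]
55 300 -90 [345.  76.] [349.  46.]
55 360 -150 [332.  91.] [335.  67.]
55 360 -90 [339. 115.] [343.  89.]
55 420 -150 [328. 124.] [331. 103.]
55 420 -90 [333. 149.] [337. 127.]
65 300 -150 [333.  94.] [336.  68.]
65 300 -90 [342. 112.] [345.  83.]
65 360 -150 [330. 131.] [332. 107.]
65 360 -90 [337. 152.] [340. 126.]
65 420 -150 [326. 164.] [329. 142.]
65 420 -90 [332. 187.] [335. 164.]
```

```bash
python3 - <<'E'
from h import *
p,R,s=pose()
plan(p,R,[450,-80,330],down(-0.9)*Ro.from_rotvec([0,55,0],degrees=True),3)
E
```

```text
offset [[-0.73, -0.98, -0.87], [-0.62, -0.97, -0.95], [-0.5, -0.97, -1.02]]
dr [[0.0, 6.6, 0.1], [-0.1, 6.7, 0.0], [0.0, 6.6, 0.1]]
end [450. -80. 330.] maxstep 15.00066665185251
```

Call:
send_rows --offset '[[-0.73,-0.98,-0.87],[-0.62,-0.97,-0.95],[-0.5,-0.97,-1.02],[0,0,0],[0,0,0]]' --dr '[[0,6.6,0.1],[-0.1,6.7,0],[0,6.6,0.1],[0,0,0],[0,0,0]]' --grip '[10,10,10,10,10]'

```text
time: 4.82
tool_pos: [450.4, -80.1, 330.3]
tcp_rot: [179.9, 35.1, 89.0]
ft_force: [-0.6, 1.6, -0.9]
finger_gap: 20.7
```

```bash
python3 - <<'E'
from h import *
from bench import snapshot
import pickle
p,R,s=pose();print(p)
d={}
for n in("wrist",):
    d[n]=snapshot(n);im=d[n]["pixels"][:,:,::-1];cv2.imwrite(f"pics/{n}4.png",im)
    cv2.imwrite("pics/w4c.png",cv2.resize(im[30:160,250:450],None,fx=4,fy=4,interpolation=cv2.INTER_CUBIC))
pickle.dump(d,open("s4.pkl","wb"))
E
```

```text
[450.43818314 -80.10110673 330.27350902]
```

View pics/wrist4.png

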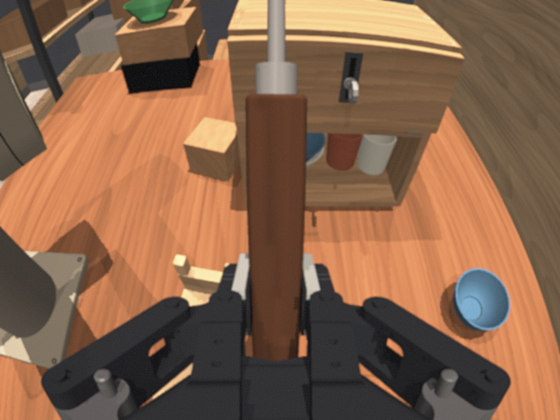

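View pics/w4c.png

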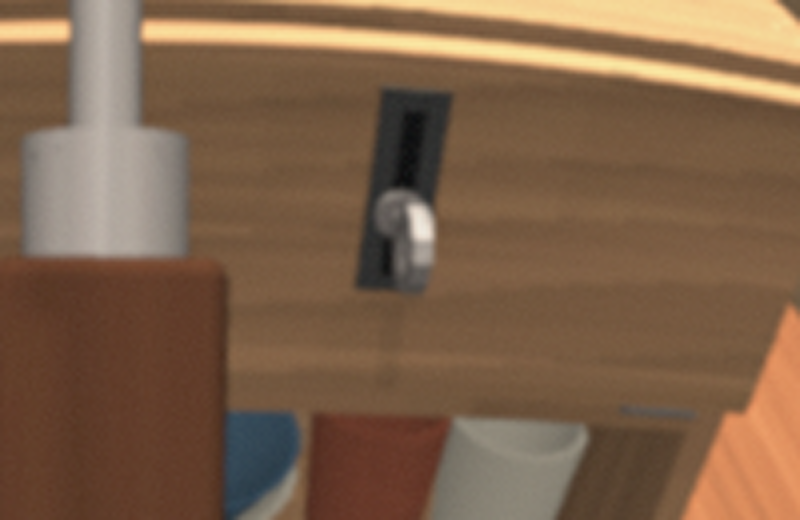

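The wrist crop shows the slot plate (384-450, 92 at the top to 358-425, 288 at the bottom). The ring is near the lower part of the slot, spanning about (395-435, 190-292).

```bash
python3 - <<'E'
from h import *
import pickle
s=pickle.load(open("s4.pkl","rb"))["wrist"]
f=lambda x,y:((x+.5)/4+250-.5,(y+.5)/4+30-.5)
def py(u,v,y):
    C,d=castf(s,u,v);return (C+d*(y-C[1])/d[1]).round(1)
C,_=castf(s,1,1);print("cam",C)
print("plate",[py(*f(*q),205) for q in[(384,92),(450,95),(358,287),(425,290)]])
print("slot",[py(*f(*q),205) for q in[(414,110),(386,278)]])
print("flap corners top/bot right",py(*f(800,95),205),py(*f(745,408),205))
for n,q in dict(c=(414,243),c2=(417,245),top=(415,193),bot=(410,291),outer_right=(430,240)).items(): print(n,py(*f(*q),181),py(*f(*q),168))
print("stem",py(*f(395,210),195),py(*f(392,210),203))
E
```

```text
cam [ 449.40371754 -153.31461481  472.45502647]
plate [array([538.2, 205. , 311.4]), array([558.5, 205. , 312. ]), array([538.7, 205. , 239.9]), array([561.5, 205. , 239.8])]
slot [array([548.1, 205. , 306. ]), array([547.6, 205. , 243.9])]
flap corners top/bot right [674.8 205.  327.4] [697.  205.  197.3]
c [547.9 181.  272.3] [544.1 168.  280.1]
c2 [549.  181.  271.7] [545.1 168.  279.5]
top [545.7 181.  289.8] [541.9 168.  296.9]
bot [549.3 181.  254.7] [545.4 168.  263.2]
outer_right [552.7 181.  273.7] [548.7 168.  281.4]
stem [544.3 195.  275.7] [545.5 203.  271.1]
```

```bash
python3 - <<'E'
from h import *
import pickle
s=pickle.load(open("s3.pkl","rb"))["top"]
im=s["pixels"][:,:,::-1];cv2.imwrite("pics/t3c.png",cv2.resize(im[190:240,250:350],None,fx=8,fy=8,interpolation=cv2.INTER_CUBIC))
R=Ro.from_matrix([[.007,1,-.014],[.573,-.016,-.819],[-.819,-.003,-.573]]);p=np.array([479.1,-89.9,297.4])
f=lambda u,v:(round((u+.5-250)*8-.5),round((v+.5-190)*8-.5))
for n,q in dict(bend=(-17,0,-172),tip=(-17,37.5,-172),ferr=(-17,0,-82)).items():
    print(n,f(*proj(s,p+R.apply(q))),(p+R.apply(q)).round(1))
E
```

```text
bend (130, 209) [481.5  41.3 409.9]
tip (136, 90) [519.   40.7 409.8]
ferr (363, 235) [480.2 -32.5 358.3]
```

View pics/t3c.png

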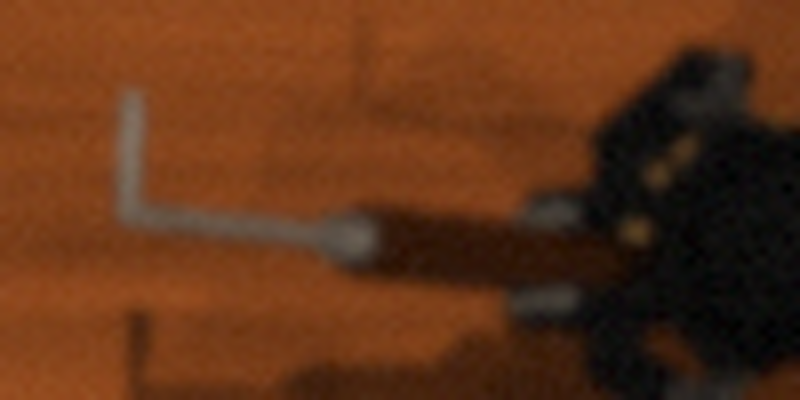

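```bash
python3 - <<'E'
from h import *
p,R,s=pose();print(p)
p,R=plan(p,R,[488,-50,258],down(-0.9),6)
E
```

```text
[450.50212645 -79.91327763 330.64894974]
offset [[1.11, 0.62, 0.7], [1.21, 0.61, 0.51], [1.28, 0.62, 0.31], [1.31, 0.61, 0.11], [1.31, 0.62, -0.1], [1.27, 0.62, -0.31]]
dr [[0.0, -9.1, 0.0], [0.0, -9.2, 0.0], [0.0, -9.1, 0.0], [0.0, -9.2, -0.1], [0.0, -9.1, 0.0], [0.0, -9.2, 0.0]]
end [488. -50. 258.] maxstep 14.556441872930348
```

Call:
send_rows --offset '[[1.11,0.62,0.7],[1.21,0.61,0.51],[1.28,0.62,0.31],[1.31,0.61,0.11],[1.31,0.62,-0.1]]' --dr '[[0,-9.1,0],[0,-9.2,0],[0,-9.1,0],[0,-9.2,0],[0,-9.1,0]]' --grip '[10,10,10,10,10]' --force 120

```text
time: 5.5
tool_pos: [482.5, -54.7, 271.9]
tcp_rot: [177.8, 81.1, 86.9]
ft_force: [-1.4, 0.1, -2.8]
finger_gap: 20.0
```

Call:
send_rows --offset '[[1.27,0.62,-0.31],[0,0,0],[0,0,0],[0,0,0]]' --dr '[[0,-9.2,0],[0,0,0],[0,0,0],[0,0,0]]' --grip '[10,10,10,10]'

```text
time: 6.0
tool_pos: [487.7, -50.9, 258.6]
tcp_rot: [155.0, 89.8, 64.0]
ft_force: [0.3, 0.4, -1.4]
finger_gap: 19.8
```

```bash
python3 - <<'E'
from h import *
from bench import snapshot
import pickle
p,R,s=pose();print(p,R.as_matrix().round(3),s["ft_force"],s["wrist_torque"])
d={}
for n in("top","side"):
    d[n]=snapshot(n)
pickle.dump(d,open("s5.pkl","wb"))
im=d["top"]["pixels"][:,:,::-1];cv2.imwrite("pics/t5c.png",cv2.resize(im[165:235,190:290],None,fx=8,fy=8,interpolation=cv2.INTER_CUBIC))
im=d["side"]["pixels"][:,:,::-1];cv2.imwrite("pics/s5c.png",cv2.resize(im[100:250,180:380],None,fx=4,fy=4,interpolation=cv2.INTER_CUBIC))
s=d["top"];p,R,_=pose()
f=lambda u,v:(round((u+.5-190)*8-.5),round((v+.5-165)*8-.5))
for n,q in dict(bend=(-17,0,-172),tip=(-17,37.5,-172),ferr=(-17,0,-82)).items():
    print(n,f(*proj(s,p+R.apply(q))),(p+R.apply(q)).round(1))
print("eye",f(*proj(s,[548,181,273])),f(*proj(s,[548,167.5,273])))
E
```

```text
[487.72655741 -50.89848417 258.64256932] [[ 0.002  1.    -0.018]
 [ 0.003 -0.018 -1.   ]
 [-1.     0.001 -0.003]] [ 0.26675571  0.35426514 -1.38924479] [0.02690586 0.00450429 0.04184319]
bend (393, 415) [490.9 120.8 275.9]
tip (399, 307) [528.3 120.1 275.9]
ferr (654, 426) [489.2  30.8 275.6]
eye (227, 248) (266, 249)
```

View pics/t5c.png

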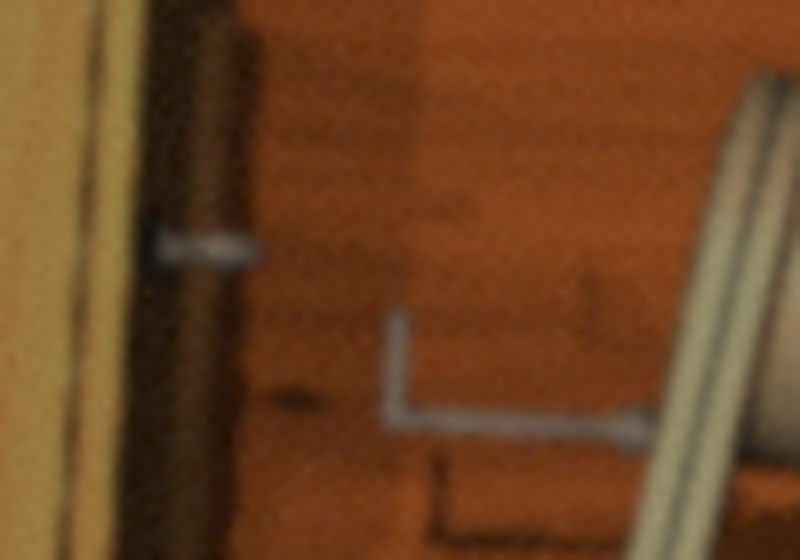

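View pics/s5c.png

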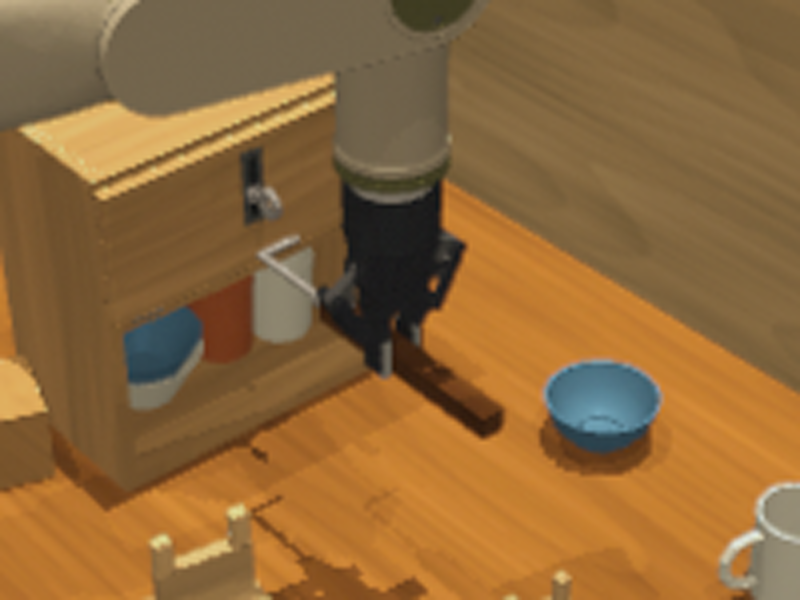

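The top crop shows the pin from (393,418) to (398,310) and the eye along row 248, ending at x≈258. The side crop shows the pin from (262,256) to (297,239) and the ring near (268,203).

```bash
python3 - <<'E'
from h import *
import pickle
d=pickle.load(open("s5.pkl","rb"));s=d["side"];t=d["top"]
im=s["pixels"][:,:,::-1];cv2.imwrite("pics/s5d.png",cv2.resize(im[130:175,230:280],None,fx=14,fy=12,interpolation=cv2.INTER_CUBIC))
f=lambda u,v:(round((u+.5-230)*14-.5),round((v+.5-130)*12-.5))
for n,q in dict(bend=(490.9,120.8,275.9),tip=(528.3,120.1,275.9),eye=(548,182,273),e_top=(548,182,286.5),e_bot=(548,182,259.5),e_out=(548,168.5,273)).items():
    print(n,f(*proj(s,q)))
E
```

```text
bend (207, 403)
tip (332, 354)
eye (237, 247)
e_top (235, 207)
e_bot (240, 286)
e_out (271, 266)
```

View pics/s5d.png

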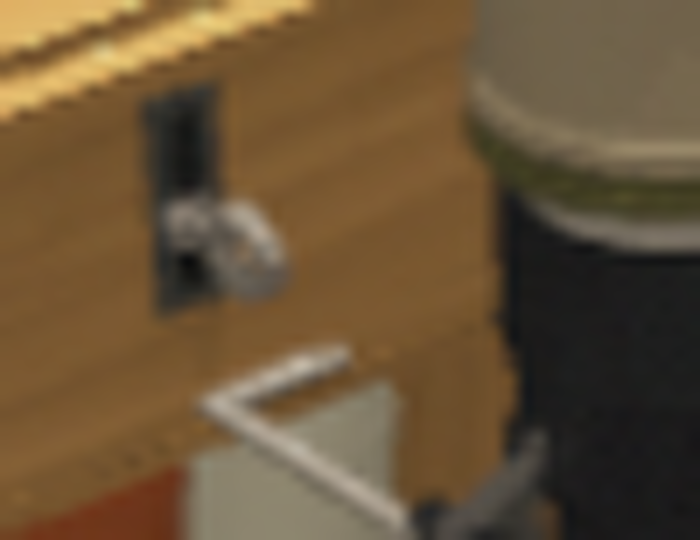

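Call:
send_rows --offset '[[0.31,0.05,-2],[0,0.05,-2],[0,0,-2.05],[0,0,0],[0,0,0]]' --dr '[[0,0,0],[0,0,0],[0,0,0],[0,0,0],[0,0,0]]' --grip '[10,10,10,10,10]'

```text
time: 6.72
tool_pos: [489.7, 9.6, 255.2]
tcp_rot: [159.3, 89.9, 68.4]
ft_force: [0.2, -0.4, -0.7]
finger_gap: 20.0
```

```bash
cat > look.py <<'E'
import sys
from h import *
from bench import snapshot
import pickle
k=sys.argv[1]
p,R,s0=pose();print(p.round(1),R.as_matrix().round(3).tolist(),s0["ft_force"].round(1),s0["wrist_torque"].round(2),s0["finger_gap"],s0["time"])
d={n:snapshot(n) for n in("top","side")};pickle.dump(d,open(f"s{k}.pkl","wb"))
im=d["top"]["pixels"][165:235,190:290,::-1];a=cv2.resize(im,(560,392),interpolation=cv2.INTER_CUBIC)
im=d["side"]["pixels"][130:182,225:281,::-1];b=cv2.resize(im,None,fx=10,fy=10,interpolation=cv2.INTER_CUBIC)
cv2.imwrite(f"pics/t{k}.png",a);cv2.imwrite(f"pics/s{k}.png",b)
for n,q in dict(bend=(-17,0,-172),tip=(-17,37.5,-172)).items():
    P=p+R.apply(q);u=proj(d["top"],P);v=proj(d["side"],P)
    print(n,P.round(1),"top crop",np.round((np.array(u)-[190,165])*5.6),"side crop",np.round((np.array(v)-[225,130])*10))
E
python3 look.py 6
```

```text
[489.7   9.6 255.2] [[0.001, 1.0, -0.017], [0.002, -0.017, -1.0], [-1.0, 0.001, -0.002]] [ 0.2 -0.4 -0.7] [-0.    0.05  0.01] 19.96514458498679 6.725
bend [492.7 181.6 272.6] top crop [151. 282.] side crop [ 87. 262.]
tip [530.1 180.9 272.6] top crop [155. 207.] side crop [176. 222.]
```

View pics/t6.png

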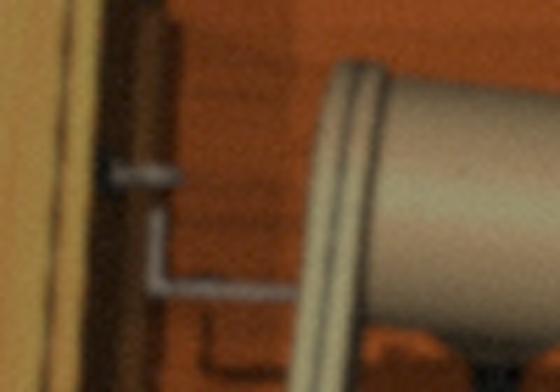

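View pics/s6.png

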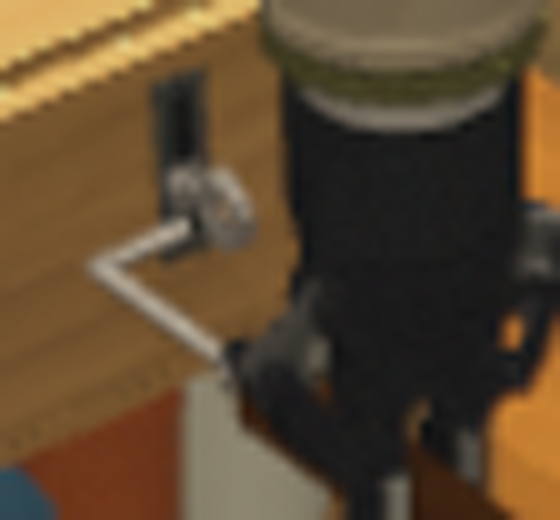

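The pin line, extended in the side crop from (95,265)→(188,226), reaches (233,207), which is at the ring centre of about (228,208). In the top crop, pin column 156 is roughly 1-2 mm short of the ring centre. I'll nudge it and insert slowly.

Call:
send_rows --offset '[[0,0.3,-0.13],[0,0.5,0],[0,0.5,0],[0,0.5,0],[0,0,0]]' --dr '[[0,0,0],[0,0,0],[0,0,0],[0,0,0],[0,0,0]]' --grip '[10,10,10,10,10]'

```text
time: 7.45
tool_pos: [507.9, 11.6, 255.1]
tcp_rot: [165.4, 89.9, 74.5]
ft_force: [0.2, -0.4, -0.8]
finger_gap: 19.8
```

Call:
send_rows --offset '[[0,0.6,0],[0,0.6,0],[0,0.6,0],[0,0,0],[0,0,0]]' --dr '[[0,0,0],[0,0,0],[0,0,0],[0,0,0],[0,0,0]]' --grip '[10,10,10,10,10]'

```text
time: 8.07
tool_pos: [525.6, 11.3, 255.1]
tcp_rot: [166.8, 89.9, 75.9]
ft_force: [-0.5, -0.7, -0.5]
finger_gap: 20.1
```

```bash
python3 look.py 7
```

```text
[525.6  11.3 255.1] [[0.001, 1.0, -0.016], [0.002, -0.016, -1.0], [-1.0, 0.001, -0.002]] [-0.5 -0.7 -0.5] [ 0.04 -0.02 -0.  ] 20.051072127942287 8.075
bend [528.4 183.3 272.5] top crop [150. 210.] side crop [168. 221.]
tip [565.9 182.7 272.6] top crop [155. 135.] side crop [254. 182.]
```

View pics/t7.png

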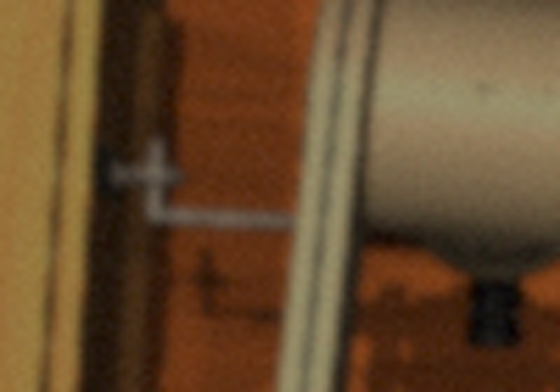

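View pics/s7.png

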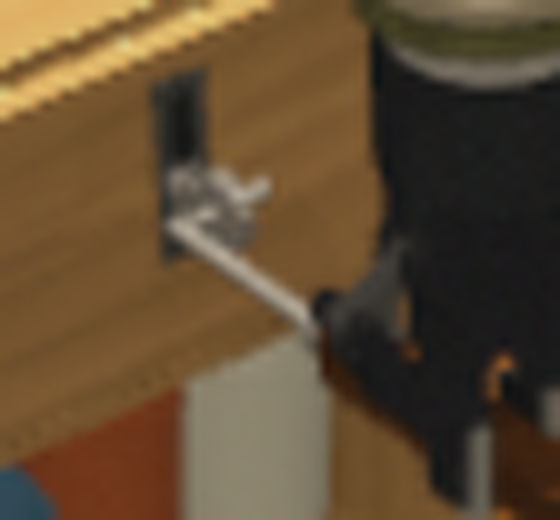

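The pin is through the ring in both views, with no contact force. I'll feel for the bottom of the hole to fix the eye's height before pulling.

Call:
send_rows --offset '[[0.15,0,0],[0.1,0,0],[0,0,0]]' --dr '[[0,0,0],[0,0,0],[0,0,0]]' --grip '[10,10,10]'

```text
time: 8.55
tool_pos: [525.5, 11.3, 252.6]
tcp_rot: [164.8, 89.9, 73.9]
ft_force: [-1.3, 0.3, -0.6]
finger_gap: 19.9
```

Call:
send_rows --offset '[[0.1,0,0],[0,0,0]]' --dr '[[0,0,0],[0,0,0]]' --grip '[10,10]'

```text
time: 8.8
tool_pos: [525.6, 11.4, 251.6]
tcp_rot: [164.1, 89.9, 73.2]
ft_force: [-0.1, 0.2, -0.8]
finger_gap: 19.8
```

Call:
send_rows --offset '[[0.1,0,0],[0,0,0]]' --dr '[[0,0,0],[0,0,0]]' --grip '[10,10]'

```text
time: 9.05
tool_pos: [525.6, 11.3, 250.6]
tcp_rot: [163.8, 89.9, 72.8]
ft_force: [-1.0, 0.2, -1.8]
finger_gap: 20.1
```

Call:
send_rows --offset '[[0.1,0,0],[0,0,0]]' --dr '[[0,0,0],[0,0,0]]' --grip '[10,10]'

```text
time: 9.3
tool_pos: [525.7, 11.4, 249.8]
tcp_rot: [157.2, 89.9, 66.3]
ft_force: [0.4, -0.7, -0.9]
finger_gap: 19.9
```

Call:
send_rows --offset '[[0.1,0,0],[0,0,0]]' --dr '[[0,0,0],[0,0,0]]' --grip '[10,10]'

```text
time: 9.55
tool_pos: [525.8, 11.4, 248.9]
tcp_rot: [152.9, 89.8, 62.0]
ft_force: [-0.8, -0.5, 1.0]
finger_gap: 20.2
```

```bash
python3 look.py 8
```

```text
[525.8  11.4 248.9] [[0.001, 1.0, -0.016], [0.002, -0.016, -1.0], [-1.0, 0.001, -0.002]] [-0.8 -0.5  1. ] [0.28 0.02 0.03] 20.159130237934832 9.55
bend [528.6 183.3 266.4] top crop [152. 211.] side crop [169. 236.]
tip [566.  182.7 266.4] top crop [156. 137.] side crop [255. 197.]
```

View pics/s8.png

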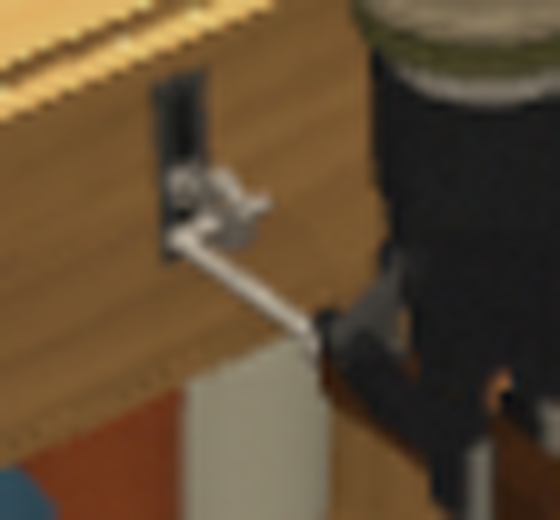

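Bottom contact is at TCP z≈249.3, so the hole centre is at about 270.5 (78.5 above the hinge). I'll back off 2 mm and generate the arc.

```bash
cat > arc.py <<'E'
import numpy as np,sys
d0,h0=30.,76.5
def P(f): return np.array([d0*np.cos(f)+h0*np.sin(f),h0*np.cos(f)-d0*np.sin(f)])
st=0.03;f=0;acc=P(0);L=[]
k=0
while f<1.60:
    f+=st;k+=1;q=P(f);o=np.round((q-acc)/10,2);acc=acc+o*10
    L.append([round(-o[1],2)+0.,0,o[0]])
    if k%5==0 or f>=1.6: print(k,round(f,2),"tcp y %.1f z %.1f"%(11.4-(q[0]-d0),251.3+(q[1]-h0)),L);L=[]
E
python3 arc.py
```

```text
5 0.15 tcp y 0.3 z 246.0 [[np.float64(0.09), 0, np.float64(0.23)], [np.float64(0.1), 0, np.float64(0.22)], [np.float64(0.11), 0, np.float64(0.23)], [np.float64(0.11), 0, np.float64(0.21)], [np.float64(0.12), 0, np.float64(0.22)]]
10 0.3 tcp y -9.9 z 239.0 [[np.float64(0.13), 0, np.float64(0.21)], [np.float64(0.13), 0, np.float64(0.21)], [np.float64(0.14), 0, np.float64(0.2)], [np.float64(0.15), 0, np.float64(0.2)], [np.float64(0.15), 0, np.float64(0.2)]]
15 0.45 tcp y -18.9 z 230.6 [[np.float64(0.15), 0, np.float64(0.19)], [np.float64(0.17), 0, np.float64(0.18)], [np.float64(0.17), 0, np.float64(0.18)], [np.float64(0.17), 0, np.float64(0.18)], [np.float64(0.18), 0, np.float64(0.17)]]
20 0.6 tcp y -26.6 z 221.0 [[np.float64(0.18), 0, np.float64(0.16)], [np.float64(0.19), 0, np.float64(0.16)], [np.float64(0.19), 0, np.float64(0.16)], [np.float64(0.2), 0, np.float64(0.14)], [np.float64(0.2), 0, np.float64(0.15)]]
25 0.75 tcp y -32.7 z 210.3 [[np.float64(0.21), 0, np.float64(0.13)], [np.float64(0.21), 0, np.float64(0.13)], [np.float64(0.21), 0, np.float64(0.12)], [np.float64(0.22), 0, np
[... 728 characters left out ...]
.24), 0, np.float64(0.01)]]
45 1.35 tcp y -39.8 z 162.3 [[np.float64(0.25), 0, np.float64(-0.01)], [np.float64(0.25), 0, np.float64(-0.01)], [np.float64(0.24), 0, np.float64(-0.02)], [np.float64(0.25), 0, np.float64(-0.02)], [np.float64(0.24), 0, np.float64(-0.04)]]
50 1.5 tcp y -37.0 z 150.3 [[np.float64(0.24), 0, np.float64(-0.04)], [np.float64(0.25), 0, np.float64(-0.05)], [np.float64(0.24), 0, np.float64(-0.05)], [np.float64(0.23), 0, np.float64(-0.07)], [np.float64(0.24), 0, np.float64(-0.07)]]
54 1.62 tcp y -33.5 z 141.1 [[np.float64(0.24), 0, np.float64(-0.07)], [np.float64(0.23), 0, np.float64(-0.09)], [np.float64(0.23), 0, np.float64(-0.09)], [np.float64(0.22), 0, np.float64(-0.1)]]
```

Call:
send_rows --offset '[[-0.24,0,0],[0,0,0],[0,0,0]]' --dr '[[0,0,0],[0,0,0],[0,0,0]]' --grip '[10,10,10]'

```text
time: 10.02
tool_pos: [525.5, 11.4, 251.0]
tcp_rot: [168.5, 89.9, 77.5]
ft_force: [0.2, 0.0, -0.6]
finger_gap: 20.0
```

Call:
send_rows --offset '[[0.09,0,0.23],[0.1,0,0.22],[0.11,0,0.23],[0.11,0,0.21],[0.12,0,0.22]]' --dr '[[0,0,0],[0,0,0],[0,0,0],[0,0,0],[0,0,0]]' --grip '[10,10,10,10,10]'

```text
time: 10.65
tool_pos: [525.4, 0.0, 245.7]
tcp_rot: [159.9, 89.9, 68.9]
ft_force: [-0.6, 1.2, -1.7]
finger_gap: 19.8
```

```bash
python3 look.py 9
```

```text
[525.4   0.  245.7] [[0.001, 1.0, -0.017], [0.002, -0.017, -1.0], [-1.0, 0.001, -0.002]] [-0.6  1.2 -1.7] [ 0.12 -0.02 -0.  ] 19.788179190177637 10.65
bend [528.3 172.  263.1] top crop [175. 213.] side crop [189. 258.]
tip [565.8 171.4 263.1] top crop [180. 139.] side crop [275. 219.]
```

View pics/s9.png

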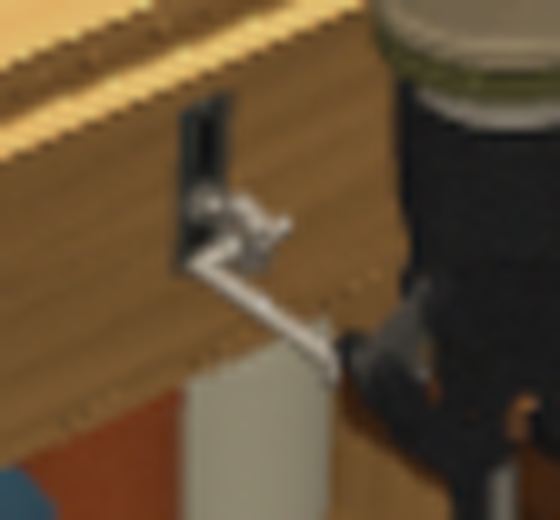

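View pics/t9.png

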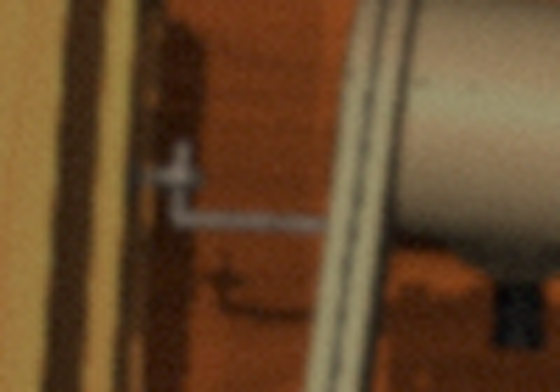

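The flap has started to open: the top crop shows a gap at column 80, and the pin is still in the ring. I'll continue.

Call:
send_rows --offset '[[0.13,0,0.21],[0.13,0,0.21],[0.14,0,0.2],[0.15,0,0.2],[0.15,0,0.2]]' --dr '[[0,0,0],[0,0,0],[0,0,0],[0,0,0],[0,0,0]]' --grip '[10,10,10,10,10]'

```text
time: 11.38
tool_pos: [525.3, -10.1, 238.6]
tcp_rot: [162.0, 89.9, 71.0]
ft_force: [0.6, -0.3, -1.1]
finger_gap: 20.0
```

```bash
python3 -c "
from h import *
p,R,s=pose();print(p,s['ft_force'],s['wrist_torque'])"
```

```text
[525.26882713 -10.09603522 238.63272491] [ 0.56385416 -0.32785354 -1.06718973] [ 0.0152549  -0.00901464 -0.02031728]
```

Call:
send_rows --offset '[[0.15,0,0.19],[0.17,0,0.18],[0.17,0,0.18],[0.17,0,0.18],[0.18,0,0.17]]' --dr '[[0,0,0],[0,0,0],[0,0,0],[0,0,0],[0,0,0]]' --grip '[10,10,10,10,10]'

```text
time: 12.0
tool_pos: [525.1, -19.2, 230.2]
tcp_rot: [159.7, 89.9, 68.7]
ft_force: [0.4, -1.4, -0.9]
finger_gap: 19.7
```

```bash
python3 look.py 10
```

```text
[525.1 -19.2 230.2] [[0.001, 1.0, -0.016], [0.002, -0.016, -1.0], [-1.0, 0.001, -0.002]] [ 0.4 -1.4 -0.9] [-0.26  0.01 -0.07] 19.656120426667723 12.0
bend [528.  152.8 247.6] top crop [217. 219.] side crop [225. 319.]
tip [565.5 152.2 247.6] top crop [221. 145.] side crop [311. 279.]
```

View pics/s10.png

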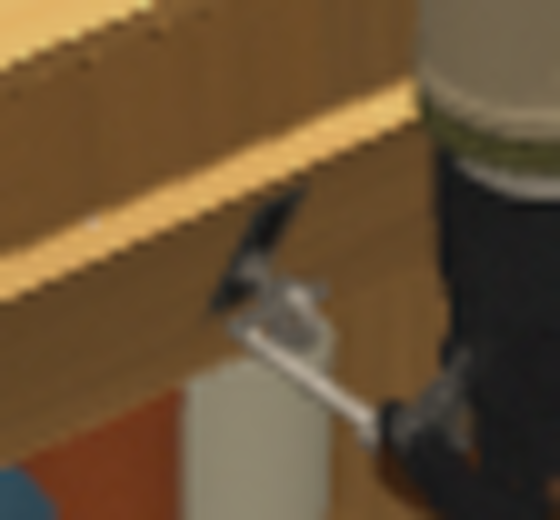

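View pics/t10.png

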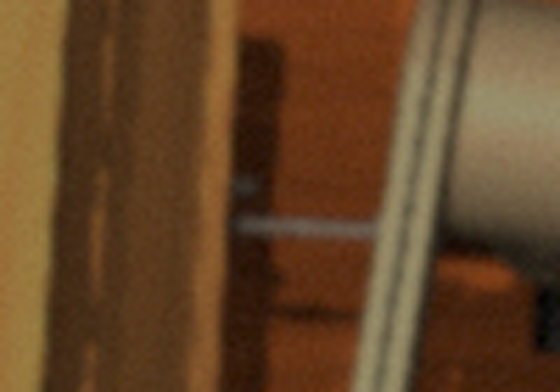

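The pin is now holding the flap back, with about 1.5 N on it, and the ring is around the pin at (290,300) in the side crop. I'll continue.

Call:
send_rows --offset '[[0.18,0,0.16],[0.19,0,0.16],[0.19,0,0.16],[0.2,0,0.14],[0.2,0,0.15]]' --dr '[[0,0,0],[0,0,0],[0,0,0],[0,0,0],[0,0,0]]' --grip '[10,10,10,10,10]'

```text
time: 12.72
tool_pos: [525.1, -26.8, 220.7]
tcp_rot: [157.2, 89.9, 66.3]
ft_force: [-0.1, -2.9, -1.5]
finger_gap: 20.0
```

```bash
python3 -c "
from h import *
p,R,s=pose();print(p,R.as_matrix().round(3).tolist(),s['ft_force'],s['wrist_torque'])"
```

```text
[525.05752795 -26.77889556 220.65406077] [[0.001, 1.0, -0.016], [0.002, -0.016, -1.0], [-1.0, 0.001, -0.002]] [-0.05126682 -2.87204488 -1.49382185] [-0.4887455   0.01526914  0.02154138]
```

Call:
send_rows --offset '[[0.21,0,0.13],[0.21,0,0.13],[0.21,0,0.12],[0.22,0,0.12],[0.22,0,0.11]]' --dr '[[0,0,0],[0,0,0],[0,0,0],[0,0,0],[0,0,0]]' --grip '[10,10,10,10,10]'

```text
time: 13.35
tool_pos: [525.0, -32.8, 209.9]
tcp_rot: [159.5, 89.9, 68.5]
ft_force: [-0.2, -3.5, -0.9]
finger_gap: 19.9
```

```bash
python3 look.py 11
```

```text
[525.  -32.8 209.9] [[0.001, 1.0, -0.016], [0.002, -0.016, -1.0], [-1.0, 0.001, -0.002]] [-0.2 -3.5 -0.9] [-0.59  0.03  0.  ] 19.875282008356002 13.35
bend [527.8 139.1 227.2] top crop [248. 225.] side crop [252. 386.]
tip [565.3 138.5 227.3] top crop [252. 152.] side crop [337. 345.]
```

View pics/s11.png

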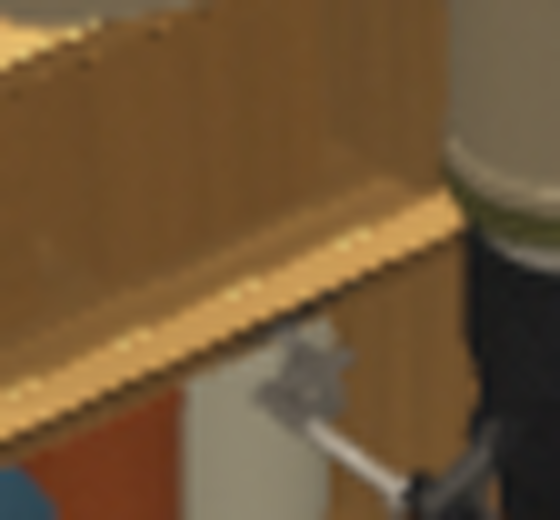

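Call:
send_rows --offset '[[0.22,0,0.1],[0.23,0,0.1],[0.23,0,0.09],[0.23,0,0.08],[0.23,0,0.08]]' --dr '[[0,0,0],[0,0,0],[0,0,0],[0,0,0],[0,0,0]]' --grip '[10,10,10,10,10]'

```text
time: 14.08
tool_pos: [524.8, -37.2, 198.4]
tcp_rot: [164.2, 89.9, 73.3]
ft_force: [-0.7, -3.2, -1.9]
finger_gap: 19.9
```

```bash
python3 -c "
from h import *
p,R,s=pose();print(p,R.as_matrix().round(3).tolist(),s['ft_force'],s['wrist_torque'])"
```

```text
[524.83451969 -37.16408397 198.39031547] [[0.001, 1.0, -0.016], [0.002, -0.016, -1.0], [-1.0, 0.001, -0.002]] [-0.68367477 -3.23535237 -1.92601804] [-0.74928309  0.05401215 -0.09439317]
```

Call:
send_rows --offset '[[0.24,0,0.07],[0.24,0,0.06],[0.24,0,0.05],[0.24,0,0.05],[0.25,0,0.04]]' --dr '[[0,0,0],[0,0,0],[0,0,0],[0,0,0],[0,0,0]]' --grip '[10,10,10,10,10]'

```text
time: 14.7
tool_pos: [524.8, -39.8, 186.3]
tcp_rot: [163.0, 89.9, 72.0]
ft_force: [-0.1, -3.5, -3.8]
finger_gap: 20.3
```

```bash
python3 look.py 12; python3 - <<'E'
import pickle,cv2
d=pickle.load(open("s12.pkl","rb"));im=d["side"]["pixels"][120:220,200:320,::-1]
cv2.imwrite("pics/s12b.png",cv2.resize(im,None,fx=6,fy=6,interpolation=cv2.INTER_CUBIC))
E
```

```text
[524.8 -39.8 186.3] [[0.001, 1.0, -0.016], [0.002, -0.016, -1.0], [-1.0, 0.001, -0.002]] [-0.1 -3.5 -3.8] [-0.83  0.05 -0.  ] 20.290494362838654 14.7
bend [527.6 132.1 203.7] top crop [266. 231.] side crop [267. 450.]
tip [565.1 131.5 203.7] top crop [270. 160.] side crop [352. 409.]
```

View pics/s12b.png

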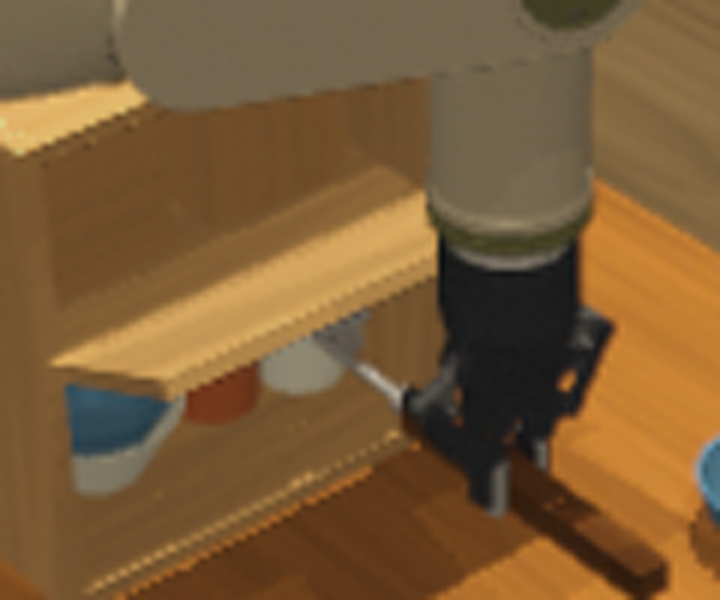

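The flap is under control and most of the way down. I'll carry on, checking the wrist view for pole slip.

Call:
send_rows --offset '[[0.24,0,0.03],[0.25,0,0.03],[0.24,0,0.01],[0.25,0,0.01],[0.24,0,0.01]]' --dr '[[0,0,0],[0,0,0],[0,0,0],[0,0,0],[0,0,0]]' --grip '[10,10,10,10,10]'

```text
time: 15.42
tool_pos: [524.8, -40.7, 174.1]
tcp_rot: [162.6, 89.9, 71.6]
ft_force: [0.4, -2.3, -3.7]
finger_gap: 19.8
```

```bash
python3 -c "
from h import *
from bench import snapshot
p,R,s=pose();print(p,R.as_matrix().round(3).tolist(),s['ft_force'],s['wrist_torque'])
cv2.imwrite('pics/w13.png',snapshot('wrist')['pixels'][:,:,::-1])"
```

```text
[524.81245196 -40.65984304 174.09339597] [[0.001, 1.0, -0.016], [0.002, -0.016, -1.0], [-1.0, 0.001, -0.002]] [ 0.37969773 -2.32871934 -3.69421567] [-0.8472303   0.06675042 -0.04239301]
```

View pics/w13.png

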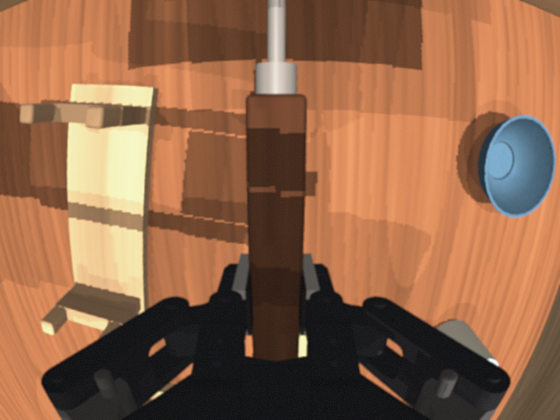

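The handle sits exactly as before in the wrist view (247-306, top at 95), so it has not slipped. I'll continue.

Call:
send_rows --offset '[[0.25,0,-0.01],[0.25,0,-0.01],[0.24,0,-0.02],[0.25,0,-0.02],[0.24,0,-0.04]]' --dr '[[0,0,0],[0,0,0],[0,0,0],[0,0,0],[0,0,0]]' --grip '[10,10,10,10,10]'

```text
time: 16.1
tool_pos: [524.8, -39.6, 161.8]
tcp_rot: [163.1, 89.9, 72.2]
ft_force: [0.4, -2.1, -3.7]
finger_gap: 20.1
```

Call:
send_rows --offset '[[0.24,0,-0.04],[0.25,0,-0.05],[0.24,0,-0.05]]' --dr '[[0,0,0],[0,0,0],[0,0,0]]' --grip '[10,10,10]'

```text
time: 16.48
tool_pos: [524.9, -38.1, 154.5]
tcp_rot: [162.3, 89.9, 71.3]
ft_force: [-0.8, -1.6, -3.8]
finger_gap: 20.0
```

```bash
python3 -c "
from h import *
p,R,s=pose();print(p,R.as_matrix().round(3).tolist(),s['ft_force'],s['wrist_torque'])"; python3 look.py 14;  python3 - <<'E'
import pickle,cv2
d=pickle.load(open("s14.pkl","rb"));im=d["side"]["pixels"][120:220,200:320,::-1]
cv2.imwrite("pics/s14b.png",cv2.resize(im,None,fx=6,fy=6,interpolation=cv2.INTER_CUBIC))
E
```

```text
[524.88522157 -38.14490805 154.5274983 ] [[0.001, 1.0, -0.016], [0.002, -0.016, -1.0], [-1.0, 0.001, -0.002]] [-0.75663258 -1.55503431 -3.80394393] [-0.67888996  0.07478776 -0.06601337]
[524.9 -38.1 154.5] [[0.001, 1.0, -0.016], [0.002, -0.016, -1.0], [-1.0, 0.001, -0.002]] [-0.8 -1.6 -3.8] [-0.68  0.07 -0.07] 19.997220002968813 16.475
bend [527.7 133.8 171.9] top crop [268. 238.] side crop [268. 522.]
tip [565.2 133.2 172. ] top crop [272. 168.] side crop [352. 481.]
```

View pics/s14b.png

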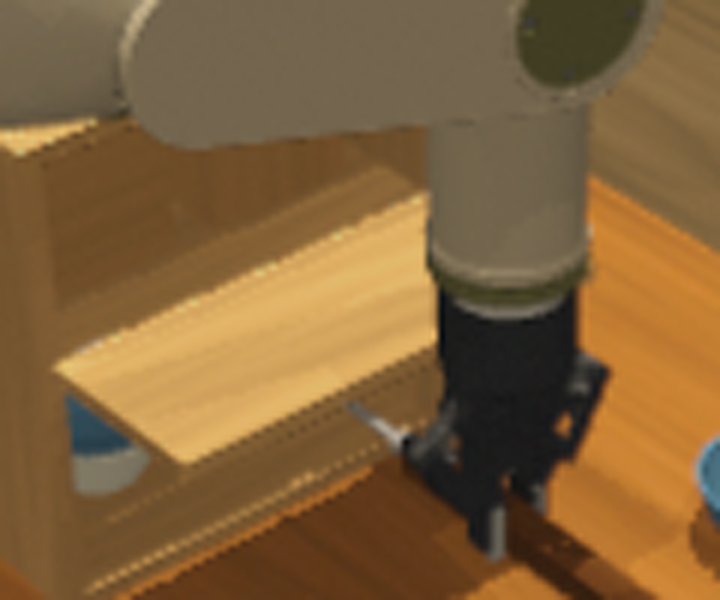

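Call:
send_rows --offset '[[0.12,0,-0.03],[0.12,0,-0.03],[0.12,0,-0.03],[0,0,0]]' --dr '[[0,0,0],[0,0,0],[0,0,0],[0,0,0]]' --grip '[10,10,10,10]'

```text
time: 17.08
tool_pos: [525.1, -37.1, 151.3]
tcp_rot: [154.0, 89.8, 63.1]
ft_force: [-0.4, 0.5, -2.7]
finger_gap: 20.1
```

```bash
python3 -c "
from h import *
p,R,s=pose();print(p,s['ft_force'],s['wrist_torque'])"
```

```text
[525.09280009 -37.12412236 151.31981251] [-0.44416461  0.45908075 -2.69834977] [-0.02876522  0.00016709  0.00035232]
```

Call:
send_rows --offset '[[0.12,0,-0.03],[0.12,0,-0.03],[0,0,0]]' --dr '[[0,0,0],[0,0,0],[0,0,0]]' --grip '[10,10,10]'

```text
time: 17.45
tool_pos: [524.8, -36.7, 148.5]
tcp_rot: [166.6, 89.9, 75.7]
ft_force: [-0.6, 0.1, -1.5]
finger_gap: 20.2
```

```bash
python3 -c "
from h import *
p,R,s=pose();print(p,s['ft_force'],s['wrist_torque'])"
```

```text
[524.84142912 -36.65216303 148.54729199] [-0.58363547  0.13527065 -1.49599386] [-0.04344564 -0.03988015 -0.06682964]
```

The wrist torque has dropped to zero, so the flap is on its stop and the pin is free in the hole. I'll check the picture, then draw the pin out sideways.

Call:
send_rows --offset '[[0.04,0,0.1],[0,-0.3,0],[0,-0.4,0],[0,-0.4,0],[0,-0.4,0]]' --dr '[[0,0,0],[0,0,0],[0,0,0],[0,0,0],[0,0,0]]' --grip '[10,10,10,10,10]'

```text
time: 18.08
tool_pos: [509.6, -37.5, 148.3]
tcp_rot: [159.8, 89.9, 68.8]
ft_force: [-0.7, -0.4, -1.3]
finger_gap: 19.8
```

```bash
python3 look.py 15;  python3 - <<'E'
import pickle,cv2
d=pickle.load(open("s15.pkl","rb"));im=d["side"]["pixels"][120:220,200:320,::-1]
cv2.imwrite("pics/s15b.png",cv2.resize(im,None,fx=6,fy=6,interpolation=cv2.INTER_CUBIC))
E
```

```text
[509.6 -37.5 148.3] [[0.001, 1.0, -0.016], [0.002, -0.016, -1.0], [-1.0, 0.001, -0.002]] [-0.7 -0.4 -1.3] [-0.01  0.    0.01] 19.75639436537782 18.075
bend [512.4 134.5 165.7] top crop [267. 267.] side crop [233. 553.]
tip [549.9 133.9 165.8] top crop [271. 198.] side crop [317. 511.]
```

View pics/s15b.png

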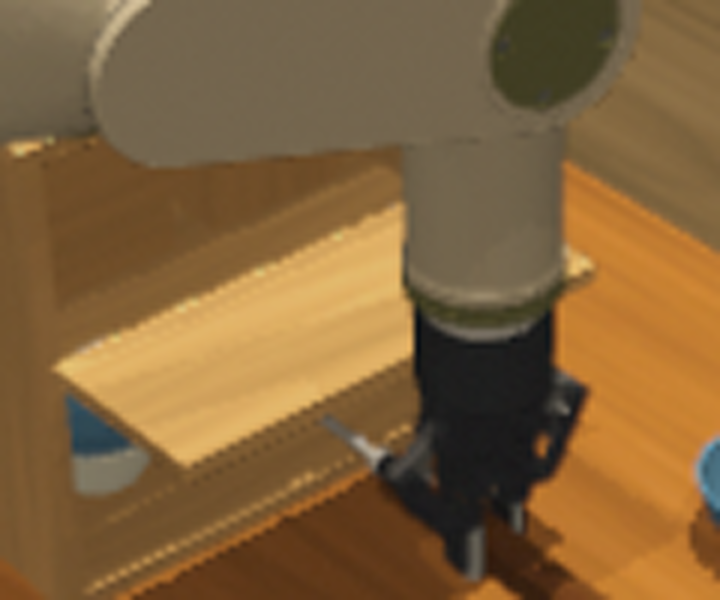

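The pin is sliding out without contact and the flap stays put. I'll finish the retraction and back away.

Call:
send_rows --offset '[[0,-0.8,0],[0,-0.9,0],[0,-1,0],[0,0,1.5],[0,0,3]]' --dr '[[0,0,0],[0,0,0],[0,0,0],[0,0,0],[0,0,0]]' --grip '[10,10,10,10,10]'

```text
time: 18.8
tool_pos: [482.2, -82.5, 148.4]
tcp_rot: [142.4, 89.8, 51.5]
ft_force: [0.6, 0.7, -0.9]
finger_gap: 19.9
```

Call:
send_rows --offset '[[0,0,3],[0,0,3],[0,0,0]]' --dr '[[0,0,0],[0,0,0],[0,0,0]]' --grip '[10,10,10]'

```text
time: 19.18
tool_pos: [481.0, -144.6, 148.2]
tcp_rot: [141.6, 89.9, 50.5]
ft_force: [-0.3, 1.1, -1.3]
finger_gap: 20.1
```

```bash
python3 - <<'E'
from h import *
from bench import snapshot
p,R,s=pose();print(p,s["ft_force"],s["time"])
d=snapshot("side");cv2.imwrite("pics/side16.png",d["pixels"][:,:,::-1])
d=snapshot("top");cv2.imwrite("pics/top16.png",d["pixels"][:,:,::-1])
plan(p,R,[529,-234,110],down(-5.6),5)
E
```

```text
[ 481.03630048 -144.59085386  148.2003174 ] [-0.2979149   1.10041815 -1.27654456] 19.175
offset [[0.76, 0.99, 1.77], [0.77, 1.02, 1.76], [0.76, 1.05, 1.73], [0.76, 1.08, 1.72], [0.77, 1.1, 1.71]]
dr [[0.9, 0.0, 0.0], [0.9, 0.0, 0.0], [0.9, -0.1, 0.0], [0.9, 0.0, 0.0], [0.9, 0.0, -0.1]]
end [ 529. -234.  110.] maxstep 21.75063217472081
```

View pics/side16.png

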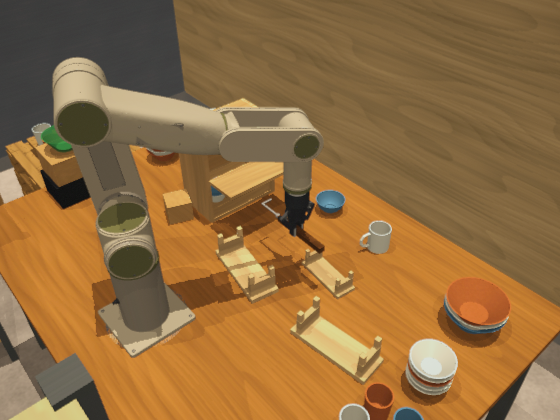

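View pics/top16.png

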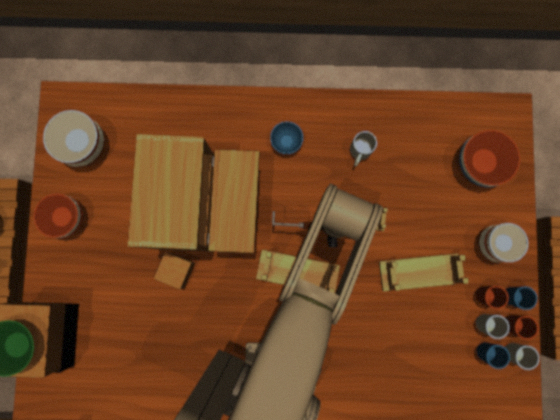

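The flap is fully down (209-260, 150-252 in the top view) and the pole is clear, with the bystanders unmoved. Next I'll go back over the rest.

Call:
send_rows --offset '[[0.76,0.99,1.77],[0.77,1.02,1.76],[0.76,1.05,1.73],[0.76,1.08,1.72],[0.77,1.1,1.71]]' --dr '[[0.9,0,0],[0.9,0,0],[0.9,0,0],[0.9,0,0],[0.9,0,0]]' --grip '[10,10,10,10,10]'

```text
time: 19.9
tool_pos: [529.9, -230.9, 109.4]
tcp_rot: [166.5, 89.8, 71.1]
ft_force: [-0.5, 0.2, 0.1]
finger_gap: 19.9
```

Call:
send_rows --offset '[[0,0,0],[0,0,0]]' --dr '[[0,0,0],[0,0,0]]' --grip '[10,10]'

```text
time: 20.15
tool_pos: [529.3, -230.3, 109.7]
tcp_rot: [175.4, 89.8, 80.0]
ft_force: [0.5, -0.4, -2.2]
finger_gap: 20.2
```

```bash
python3 - <<'E'
from h import *
from bench import snapshot
p,R,s=pose();print(p,R.as_matrix().round(3).tolist(),s["ft_force"],s["time"])
d=snapshot("wrist");im=d["pixels"][:,:,::-1].copy();cv2.imwrite("pics/w17.png",im)
# expected px of post centres (z 74) for seat=(529,-234), yaw 84.4
u=np.array([np.cos(np.radians(84.4)),np.sin(np.radians(84.4)),0]);n=np.array([u[1],-u[0],0])
for c in(60,-95):
  for w in(-27,27): print(c,w,np.round(proj(d,np.array([529,-234,74])+c*u+w*n,True)))
E
```

```text
[ 529.30982482 -230.30058693  109.73377015] [[0.0, 0.996, -0.094], [0.003, -0.094, -0.996], [-1.0, 0.0, -0.003]] [ 0.46671613 -0.35806133 -2.16055409] 20.15
60 -27 [226. 148.]
60 27 [324. 148.]
-95 -27 [238. 365.]
-95 27 [311. 365.]
```

View pics/w17.png

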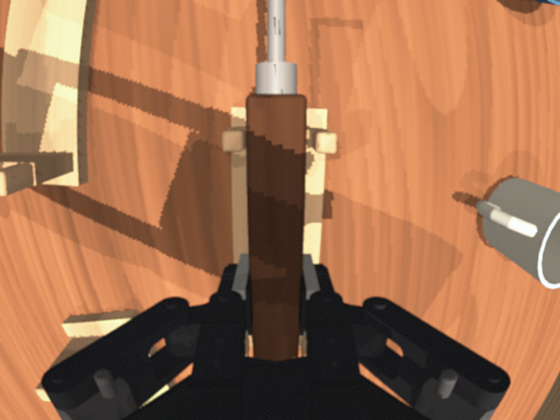

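```bash
python3 - <<'E'
from h import *
from bench import r
import pickle
p,R,s=pose();print(p)
d=pickle.load(open("s1.pkl","rb"))["wrist"]
# initial wrist1 posts
a=castf(d,243,134,74);b=castf(d,319,136,74);print("w1 posts",a,b,(a+b)/2)
c=castf(d,279.3,125,72);print("w1 handle center at row125",c)
# now: use same cam-in-tool
from bench import snapshot
n=snapshot("wrist")
a=castf(n,233,141,74);b=castf(n,326,142,74);m=(a+b)/2;print("now posts",a,b,m,np.linalg.norm(a-b))
h1=castf(n,276.5,100,p[2]+17+11);h2=castf(n,276,250,p[2]+28);print("handle now",h1,h2)
u=-R.as_matrix()[:,2];print("front end ahead of post mid:",(h1-m)@u)
print("lateral handle-post", (h1-m)@R.as_matrix()[:,1])
e=castf(d,279.5,110,72);print("orig front end ahead", (e-castf(d,281,135,74))@u)
E
```

```text
[ 529.37527787 -230.30987023  109.93576365]
w1 posts [ 512.72621014 -167.76724637   74.        ] [ 562.80271153 -173.3419281    74.        ] [ 537.76446083 -170.55458723   74.        ]
w1 handle center at row125 [ 537.15430335 -164.11832682   72.        ]
now posts [ 512.29274286 -168.43905122   74.        ] [ 562.97813182 -173.64129858   74.        ] [ 537.63543734 -171.0401749    74.        ] 50.951663679617106
handle now [ 537.50420416 -151.14715407  137.93576365] [ 532.20203104 -206.33776153  137.93576365]
front end ahead of post mid: 19.960681062045158
lateral handle-post -1.9558389809255443
orig front end ahead 16.627988239867317
```

Call:
send_rows --offset '[[0,0.13,0.37],[2,0,0],[2,0,0],[1.6,0,0],[0,0,0]]' --dr '[[0,0,0],[0,0,0],[0,0,0],[0,0,0],[0,0,0]]' --grip '[10,10,10,10,10]'

```text
time: 20.88
tool_pos: [528.6, -233.9, 50.8]
tcp_rot: [-138.6, 89.7, 125.9]
ft_force: [-0.2, 0.3, -1.2]
finger_gap: 20.2
```

Call:
send_rows --offset '[[0.3,0,0],[0.2,0,0],[0,0,0],[0,0,0]]' --dr '[[0,0,0],[0,0,0],[0,0,0],[0,0,0]]' --grip '[10,10,10,10]'

```text
time: 21.38
tool_pos: [530.7, -235.1, 49.1]
tcp_rot: [147.7, 89.9, 52.3]
ft_force: [-0.5, 0.0, -1.2]
finger_gap: 19.9
```

```bash
python3 - <<'E'
from h import *
from bench import snapshot
p,R,s=pose();print(p,R.as_matrix().round(3).tolist(),s["ft_force"],s["wrist_torque"],s["time"])
cv2.imwrite("pics/w18.png",snapshot("wrist")["pixels"][:,:,::-1])
im=snapshot("side")["pixels"][200:320,260:400,::-1];cv2.imwrite("pics/s18.png",cv2.resize(im,None,fx=5,fy=5,interpolation=cv2.INTER_CUBIC))
E
```

```text
[ 530.6919217  -235.07114489   49.10653795] [[0.001, 0.996, -0.095], [0.002, -0.095, -0.996], [-1.0, 0.001, -0.002]] [-0.48491457  0.04709251 -1.21030615] [0.0296102  0.02525265 0.01266475] 21.375
```

View pics/w18.png

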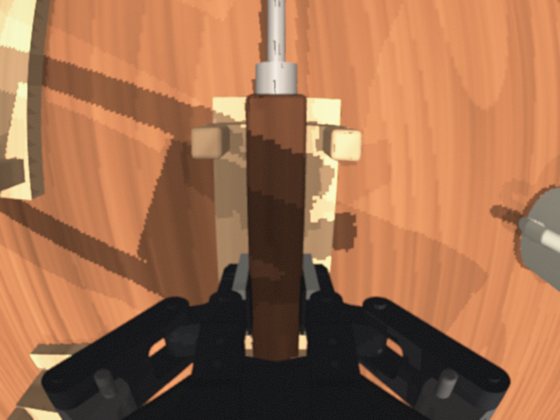

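View pics/s18.png

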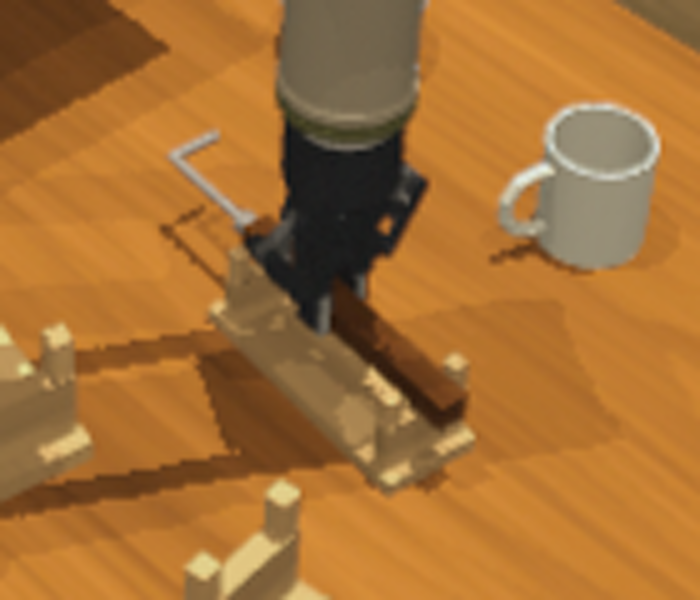

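The wrist view now nearly matches the grasp picture: posts at (207,143) and (346,146), against (207,145) and (348,146) then. I'll lower it the last few millimetres until contact.

Call:
send_rows --offset '[[0.15,0,0],[0.1,0,0],[0,0,0],[0,0,0]]' --dr '[[0,0,0],[0,0,0],[0,0,0],[0,0,0]]' --grip '[10,10,10,10]'

```text
time: 21.98
tool_pos: [530.4, -234.9, 46.1]
tcp_rot: [167.2, 89.9, 71.8]
ft_force: [0.5, -0.0, -1.2]
finger_gap: 20.2
```

Call:
send_rows --offset '[[0.1,0,0],[0,0,0]]' --dr '[[0,0,0],[0,0,0]]' --grip '[10,10]'

```text
time: 22.22
tool_pos: [530.6, -235.0, 45.7]
tcp_rot: [156.9, 89.9, 61.5]
ft_force: [-2.2, 1.6, 3.3]
finger_gap: 20.1
```

Contact is at z 45.7, the same as at the grasp. Releasing.

Call:
send_rows --offset '[[0,0,0],[0,0,0],[0,0,0],[0,0,0],[0,0,0]]' --dr '[[0,0,0],[0,0,0],[0,0,0],[0,0,0],[0,0,0]]' --grip '[30,45,60,70,70]' --force 20

```text
time: 22.85
tool_pos: [530.4, -234.9, 45.1]
tcp_rot: [165.9, 89.9, 70.4]
ft_force: [0.1, 0.8, -0.6]
finger_gap: 59.9
```

```bash
python3 - <<'E'
from h import *
from bench import snapshot
p,R,s=pose();print(p,s["ft_force"],s["finger_gap"],s["time"])
cv2.imwrite("pics/w19.png",snapshot("wrist")["pixels"][:,:,::-1])
E
```

```text
[ 530.43002882 -234.90499513   45.1433753 ] [ 0.08038677  0.80083907 -0.60503186] 59.940432059535986 22.85
```

View pics/w19.png

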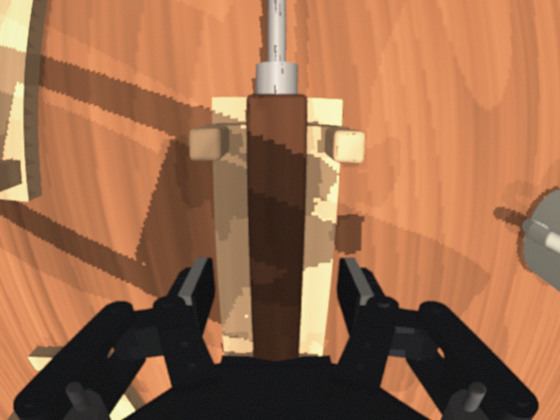

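The fingers are clear and the handle lies in the rest. I'll go straight up, then swing away for a final look.

Call:
send_rows --offset '[[-2,0,0],[-4,0,0],[-5,0,0],[-5,0,0],[-5,0,0]]' --dr '[[0,0,0],[0,0,0],[0,0,0],[0,0,0],[0,0,0]]' --grip '[70,70,70,70,70]'

```text
time: 23.52
tool_pos: [530.2, -235.4, 258.8]
tcp_rot: [121.8, 89.8, 26.3]
ft_force: [0.8, -0.5, 0.0]
finger_gap: 59.6
```

```bash
python3 - <<'E'
from h import *
p,R,s=pose();print(p)
plan(p,R,[400,-430,300],down(-20),5)
E
```

```text
[ 530.19487787 -235.37614413  258.78075856]
offset [[-0.84, -2.22, 4.12], [-0.83, -2.01, 4.23], [-0.84, -1.8, 4.32], [-0.82, -1.57, 4.41], [-0.83, -1.34, 4.49]]
dr [[2.9, 0.0, 0.0], [2.9, 0.0, 0.0], [2.9, -0.1, -0.1], [3.0, 0.0, 0.0], [2.9, 0.0, 0.0]]
end [ 400. -430.  300.] maxstep 47.58634257851721
```

Call:
send_rows --offset '[[-0.84,-2.22,4.12],[-0.83,-2.01,4.23],[-0.84,-1.8,4.32],[-0.82,-1.57,4.41],[-0.83,-1.34,4.49]]' --dr '[[2.9,0,0],[2.9,0,0],[2.9,0,0],[3,0,0],[2.9,0,0]]' --grip '[70,70,70,70,70]'

```text
time: 24.15
tool_pos: [399.1, -431.2, 298.5]
tcp_rot: [128.1, 89.9, 18.0]
ft_force: [-0.0, -0.0, -0.8]
finger_gap: 60.0
```

Call:
send_rows --offset '[[0,0,0],[0,0,0],[0,0,0]]' --dr '[[0,0,0],[0,0,0],[0,0,0]]' --grip '[70,70,70]'

```text
time: 24.52
tool_pos: [400.8, -429.1, 296.5]
tcp_rot: [174.9, 89.9, 64.9]
ft_force: [0.3, 0.2, -0.1]
finger_gap: 59.6
```

```bash
python3 - <<'E'
from h import *
from bench import snapshot
import pickle
d=snapshot("top");im=d["pixels"][:,:,::-1];cv2.imwrite("pics/top20.png",im)
o=pickle.load(open("s0.pkl","rb"))["top"]["pixels"][:,:,::-1]
f=lambda i:cv2.resize(i[190:245,290:400],None,fx=7,fy=5,interpolation=cv2.INTER_CUBIC)
cv2.imwrite("pics/cmp20.png",np.vstack([f(o),f(im)]))
im=snapshot("side")["pixels"][:,:,::-1];cv2.imwrite("pics/side20.png",im)
E
```

```text
(no output)
```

View pics/cmp20.png

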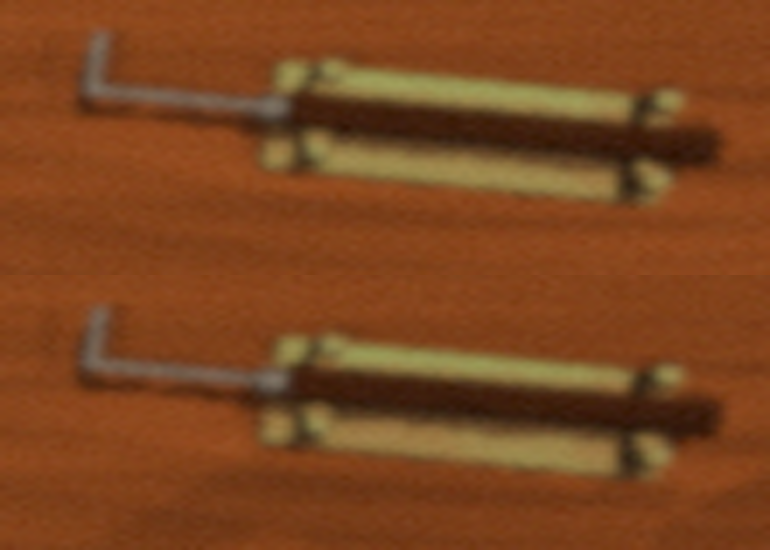

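View pics/top20.png

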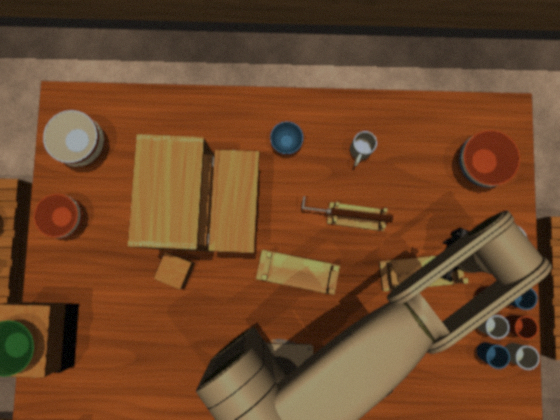

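View pics/side20.png

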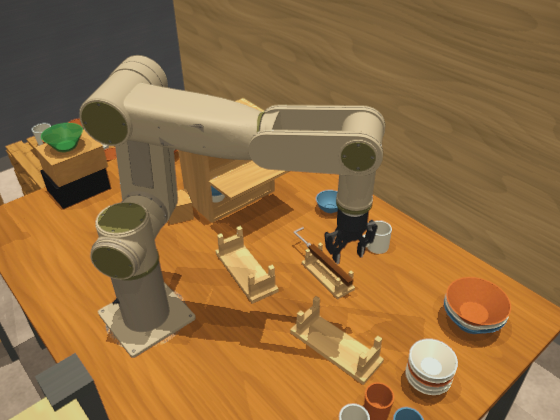

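The before and after crops match to within a pixel: bend at (90,90) against (93,365-275=90). The flap is down, the crockery and carton haven't moved, and the arm is clear. I'm handing in.

```bash
python3 -c "
from bench import workorder
print(workorder.hand_in())"
```

```text
the job is handed in; nothing more can be done
None
```

The job is done and handed in at about 24.5 s of the 67 s. The flap is fully down and the pole is back in its rest.

- **Unhooking point:** I put the pin through the eye on the first try and felt that the eye sat about 6.5 mm below the middle of its slot range. I then guided the flap down in small steps at about 0.24 rad/s. The force readings never passed about 5 N while the flap was moving.
- **End stop:** The load on the pole fell to zero, so the flap was on its stop. I then drew the pin out sideways without touching the ring.
- **Pole:** It touched down at the same height as when I picked it up (45.7 mm, against 45.6 mm). Before and after pictures from above agree to about a pixel (2–3 mm).
- **Surroundings:** In the last pictures the bowl, mug and carton stand where they were, and the gripper is open and clear of everything.

**Disagreements and limits:** Feeling for the eye put it 2–3 mm lower than the cameras did, and I used the felt height. Arm position readings varied by 1–2 mm between measurements. I did not measure the flap's own speed. There was a few millimetres of play between pin and ring when the load changed direction, at roughly 0.2–0.4 rad. The readings there showed no jolt, but they are taken only every five steps.

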